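Tighten the drive box cover crisscross and lock it

TASK

Close the cover of the drive box evenly: turn the four wing fasteners clockwise to about halfway (wing diagonal), starting with two diagonally opposite ones and then the other two, and only once all four are halfway turn them on to their stops in the same crisscross order. Then slide the locking bar fully home, lengthwise away from you, so that no fastener can turn back. Leave everything else on the table where it is.

Things in the scene. Friction and masses are not known exactly. Their poses are not given: they have to be found in the camera images.
- drive_box: Grey drive box fixed to the table; aluminium cover 124 (box x) x 164 (box y) mm, top 37 mm above the table. Origin: centre of the underside. Box y (length) points away from the robot and box x to its right when square (yaw -1.571; turned by -0.35 to 0.2 rad from that). Keep the wrist clear of the tape reel hanging to its left, from 0.47 m above the table, reaching to y = -0.07 at x = 0.53.
- wing_far_left (a joint): Turn of the far left (box x -42, y +50 mm) wing fastener in rad, growing clockwise seen from above: 0 = loose, wing straight across the cover (along box x); 0.785 = halfway, wing diagonal; 1.571 = tight at a hard stop, wing lengthwise (along box y). It starts at 0 to 0.2, turns stiffly (about 0.08 N m of friction) and stays where it is left.
- wing_far_left_top (a point): Centre of the top of the far left (box x -42, y +50 mm) wing, on its upright turning axis, 36 mm above the cover (73 mm above the table). The wing is a dark steel slab 44 mm long (this point's x axis, turning with it) x 12 mm thick (y axis), from 9 to 36 mm above the cover; below it is an oblong collar 28 x 18 mm, 6 mm high. Grip it across its thickness.
- wing_near_right (a joint): Turn of the near right (box x +42, y -50 mm) wing fastener in rad, growing clockwise seen from above: 0 = loose, wing straight across the cover (along box x); 0.785 = halfway, wing diagonal; 1.571 = tight at a hard stop, wing lengthwise (along box y). It starts at 0 to 0.2, turns stiffly (about 0.08 N m of friction) and stays where it is left.
- wing_near_right_top (a point): Centre of the top of the near right (box x +42, y -50 mm) wing, on its upright turning axis, 36 mm above the cover (73 mm above the table). The wing is a dark steel slab 44 mm long (this point's x axis, turning with it) x 12 mm thick (y axis), from 9 to 36 mm above the cover; below it is an oblong collar 28 x 18 mm, 6 mm high. Grip it across its thickness.
- wing_far_right (a joint): Turn of the far right (box x +42, y +50 mm) wing fastener in rad, growing clockwise seen from above: 0 = loose, wing straight across the cover (along box x); 0.785 = halfway, wing diagonal; 1.571 = tight at a hard stop, wing lengthwise (along box y). It starts at 0 to 0.2, turns stiffly (about 0.08 N m of friction) and stays where it is left.
- wing_far_right_top (a point): Centre of the top of the far right (box x +42, y +50 mm) wing, on its upright turning axis, 36 mm above the cover (73 mm above the table). The wing is a dark steel slab 44 mm long (this point's x axis, turning with it) x 12 mm thick (y axis), from 9 to 36 mm above the cover; below it is an oblong collar 28 x 18 mm, 6 mm high. Grip it across its thickness.
- wing_near_left (a joint): Turn of the near left (box x -42, y -50 mm) wing fastener in rad, growing clockwise seen from above: 0 = loose, wing straight across the cover (along box x); 0.785 = halfway, wing diagonal; 1.571 = tight at a hard stop, wing lengthwise (along box y). It starts at 0 to 0.2, turns stiffly (about 0.08 N m of friction) and stays where it is left.
- wing_near_left_top (a point): Centre of the top of the near left (box x -42, y -50 mm) wing, on its upright turning axis, 36 mm above the cover (73 mm above the table). The wing is a dark steel slab 44 mm long (this point's x axis, turning with it) x 12 mm thick (y axis), from 9 to 36 mm above the cover; below it is an oblong collar 28 x 18 mm, 6 mm high. Grip it across its thickness.
- lock_bar (a joint): Slide of the locking bar in m along box y, away from the robot: 0 = open (as it starts), 0.024 = fully home at its stop, its side tabs beside the collars of all four fasteners. About 2 N of friction; stays where it is left.
- lock_bar_grip (a point): Top centre of the locking bar's upright handle, 35 mm above the cover (72 mm above the table), at box x 0, y -12 mm when open and +12 mm when home. The handle is a bright steel slab 26 mm wide (box x) x 12 mm thick (box y), from 5 to 35 mm above the cover; push or grip it along box y. The rest of the bar and its guide strap lie flat, at most 9 mm above the cover.
- clear_tape: Roll of clear tape, 54 mm across, 18 mm high, lying flat; a bystander, origin at the centre of its underside. Leave it alone.
- wing_bolt: Spare thumb bolt standing on its round head, 20 mm across, 28 mm high; a bystander, origin at the centre of its underside. Leave it alone.
- blade_tin: Flat grey tin, 63 x 91 x 20 mm; a bystander, origin at the centre of its underside. Leave it alone.
- scissors: Scissors lying flat, 84 x 182 mm; a bystander, origin at the centre of its underside. Leave it alone.
- tape_measure: Grey tape measure, 32 x 65 x 54 mm high; a bystander, origin at the centre of its underside. Leave it alone.
- glue_stick: White glue stick standing upright, 26 mm across, 88 mm high; a bystander, origin at the centre of its underside. Leave it alone.

How it is judged (in metres and radians):
On the way, in this order (a step that is already met when the one before it is completed fails the run):
1. two diagonally opposite fasteners are halfway, the other two still loose (((value of joint wing_far_left between 0.45 and 1.15 rad and value of joint wing_near_right between 0.45 and 1.15 rad and value of joint each of wing_far_right, wing_near_left below 0.4 rad) or (value of joint wing_far_right between 0.45 and 1.15 rad and value of joint wing_near_left between 0.45 and 1.15 rad and value of joint each of wing_far_left, wing_near_right below 0.4 rad))), for 0.2 s.
2. all four fasteners are halfway (value of joint wing_far_left between 0.45 and 1.15 rad and value of joint wing_near_right between 0.45 and 1.15 rad and value of joint wing_far_right between 0.45 and 1.15 rad and value of joint wing_near_left between 0.45 and 1.15 rad), for 0.2 s.
3. two diagonally opposite fasteners are tight, the other two still about halfway (((value of joint each of wing_far_left, wing_near_right above 1.42 rad and value of joint wing_far_right between 0.45 and 1.15 rad and value of joint wing_near_left between 0.45 and 1.15 rad) or (value of joint each of wing_far_right, wing_near_left above 1.42 rad and value of joint wing_far_left between 0.45 and 1.15 rad and value of joint wing_near_right between 0.45 and 1.15 rad))), for 0.2 s.
4. all four fasteners are tight (value of joint each of wing_far_left, wing_near_right, wing_far_right, wing_near_left above 1.42 rad), for 0.2 s.
5. the locking bar is home (value of joint lock_bar above 0.021 m), for 0.2 s.
At the end, for the whole second after the job is handed in: All four wings are tight (within 0.15 rad of the lengthwise stop), the locking bar is home (within 3 mm of its stop) and every bystander is within 30 mm of where it stood (all of step 4 and value of joint lock_bar above 0.021 m and distance of each of clear_tape, wing_bolt, blade_tin, scissors, tape_measure, glue_stick from where it was at the start of the episode below 0.03 m); the robot touches nothing.
It fails at once if a fastener was turned well past halfway (over 1.15 rad) while another was not yet about halfway (under 0.45 rad) (value of joint any of wing_far_left, wing_near_right, wing_far_right, wing_near_left above 1.15 rad and value of joint any of wing_far_left, wing_near_right, wing_far_right, wing_near_left below 0.45 rad).
It fails at once if the locking bar was slid (over 10 mm) before all four fasteners were tight (value of joint lock_bar above 0.01 m and value of joint any of wing_far_left, wing_near_right, wing_far_right, wing_near_left below 1.4 rad).
It fails at once if a bystander was moved over 30 mm (distance of any of clear_tape, wing_bolt, blade_tin, scissors, tape_measure, glue_stick from where it was at the start of the episode above 0.03 m).
It also fails if it takes over 72 s, if anything falls off the work surface, if the arm or the gripper's body presses on something with over 40 N, if the wrist force passes 120 N, or if a joint passes its speed limit or range.

ROBOT

A 6-joint arm with a two-finger parallel gripper is mounted at the origin on a cart in front of the work surface, level with it; the furniture and walls round the work are solid. World frame = base frame: x ahead of the robot, y to its left, z up, the work surface at z = 0. Lengths are in mm, angles in rad, forces in N, time in s.
With the tool pointing down it reaches from about 325 to 900 mm from the base axis. Payload 6.1 kg.
Tool frame: the origin (TCP) lies at the very end of the fingers, on their centre line; the grasp point (between the pads) lies 19 mm behind it (ctrl.tcp_to_grasp is the distance from the TCP to the grasp point, in mm); z points along the fingers, x is the direction in which the jaws open and shut, and the axes are right-handed (so a half turn about z gives the same grasp; the last joint's range is limited). The gripper opens to 87 mm and grips with 3 to 60 N. Pads are 19 mm wide; open, the fingers measure 117 mm over their backs; the gripper's body (75 mm by 190 mm) begins 51 mm behind the grasp point.
Start: joints at [1.149, 0.22, 1.526, -0, 1.395, -0.126], TCP at [182.189, 597.848, 222.538] pointing down, gripper open.
Joint ranges: [-2.98, 2.98], [-0.91, 2.08], [0.09, 2.57], [-1.24, 4.39], [0.2, 2.65], [-2.68, 2.68]. Speed limits (rad/s): [2.57, 2.57, 3.01, 3.14, 3.14, 3.14].

INTERFACE

Orientations are given as a rotation vector (axis times angle).
In Python, from cell import status, eyes, ctrl gives the robot as it stands.
- The arm moves only by the tool apply_moves, never from a script. Its argument "plan" is a list of rows, each an object with "gripper": the closure in counts, from 0 (fully open) to 255 (shut); "travel": the shift along the tool's x, y, z normalised to -1 to 1, where 1 is 40 mm, a list of three; "spin": the turn about the tool's z normalised to -1 to 1, where 1 is 180 degrees. A call has 1 to 10 rows; each row shifts and turns the commanded pose from where the row before left it, along the tool's axes as they then stand; what a row does not reach is not made up. A row lasts 1/8 s, in which the tool goes at most 62.5 mm and 10.7 degrees, less where a joint would pass 70% of its speed; a pose out of reach is approached as far as the arm can. A call with a number of a shift or a turn outside -1 to 1 is refused whole. A call with a gripper value outside its range is refused whole. The fingers move at their own pace and stop on an object; the grip force is fixed at half the most. Time passes only in rows, so rows that do not move let the fingers close. It gives the time, the measured TCP pose, the force and the opening at its end, in the units of the state.
- status.read_state(): the state, without advancing time (a new reading comes with each control period).
- eyes.snapshot(name): name is "side" or "top" or "wrist"; returns a dict with "img" (420x560x3 uint8, red, green, blue), "range_z" (420x560 float32, mm along the optical axis (not along the pixel's ray), 0 where there is no reading), "fx", "fy", "cx", "cy" (pixels), "k1" (the pictures are not rectified: a ray, as slopes to the right and down, at radius r is drawn at 1 + k1 r^2 times it, then the intrinsics apply), "xyz" and "attitude" of the camera in the world; the wrist camera has in their place "hand_eye" (4x4, takes a point from camera to tool coordinates, whose origin is the TCP and whose axes are the tool frame's). Camera axes: x right, y down, z forward; pixel columns grow to the right and rows downward; lengths in mm; the calibration is good to about 2 mm. A picture is of the moment at which its call begins: read the wrist's pose just before it.
- ctrl.close_job(): hands the job in, once; it reports no verdict.
The state is a dict: "time": time; "q": joint angles; "qd": joint speeds; "joint_efforts": joint torques, N m; "eef_pos": TCP position; "ee_rot": TCP orientation; "wrist_force": force on the tool from outside, world axes, zero at the start; "ft_torque": the same for the moment, N m; "grip_width": finger opening in mm.
Only numpy, scipy, OpenCV 4.12 (cv2) and the standard library are available. Lean on these libraries where they do the work, as an engineer would, in place of code of your own. Each camera call takes 0.05 s, during which the arm holds its last target.

## Working session

There is one attempt and no reset: what is moved stays moved. The work goes in short steps, Python scripts to look and compute and a tool call to move; the robot and the scene stay as the last step left them, time stands still between calls to the robot, and variables do not carry over. Pictures are saved under pics/ and viewed, and the job is handed in when it is done.

Besides the shell and the picture viewer there is one more tool, called after ">>>" by a JSON object that holds its "fn" and its "kwargs". apply_moves: Moves the arm, as the interface text tells. Scaled input: -1 to 1 covers 40 mm each way for a shift and 180 degrees each way for a turn. Its arguments: {"type":"object","properties":{"plan":{"type":"array","items":{"type":"object","properties":{"gripper":{"type":"number"},"travel":{"type":"array","items":{"type":"number","minimum":-1,"maximum":1}},"spin":{"type":"number","minimum":-1,"maximum":1}}}}},"required":["plan"]}

```bash
ls; mkdir -p pics
python3 - <<'E'
from cell import status, eyes, ctrl
import cv2,pickle
s=status.read_state();print(s)
for n in ("side","top"):
    d=eyes.snapshot(n)
    pickle.dump(d,open(f"{n}0.pkl","wb"))
    cv2.imwrite(f"pics/{n}0.png",d["img"][:,:,::-1])
    print(n,{k:v for k,v in d.items() if k not in("img","range_z")})
print(status.read_state()["time"])
E
```

```text
pics
{'time': 0.0, 'q': array([ 1.14891131e+00,  2.21263479e-01,  1.52760645e+00,  2.25362029e-06,
        1.39469055e+00, -1.26100669e-01]), 'qd': array([-0.0018281 , -0.0022948 ,  0.00024886,  0.00144159, -0.00169435,
       -0.00111566]), 'joint_efforts': array([-1.49786410e-03, -4.94627202e+01, -3.87369955e+01,  6.98070042e-02,
        5.71646215e-02, -9.55043038e-05]), 'eef_pos': array([181.92915337, 597.28821927, 221.41658286]), 'ee_rot': array([ 2.52375652,  1.86928119, -0.00269646]), 'wrist_force': array([-0.60229745,  0.54702227,  0.10328063]), 'ft_torque': array([ 0.00243428, -0.06636146, -0.01233531]), 'grip_width': 86.80647512694065}
side {'fx': 500.98631370970276, 'fy': 500.98631370970276, 'cx': 272.4583593248196, 'cy': 203.94652170087, 'k1': -0.12879372546045956, 'xyz': array([322.12715378, 625.00810244, 626.20246625]), 'attitude': array([-0.38228881,  2.67939164, -1.29527086])}
top {'fx': 405.0767221240878, 'fy': 405.0767221240878, 'cx': 280.7353997905864, 'cy': 213.29079508603596, 'k1': -0.08418226215423046, 'xyz': array([453.54680871, -64.89778528, 923.12267125]), 'attitude': array([-2.14356353,  2.15580438, -0.13431675])}
0.1
```

View pics/top0.png

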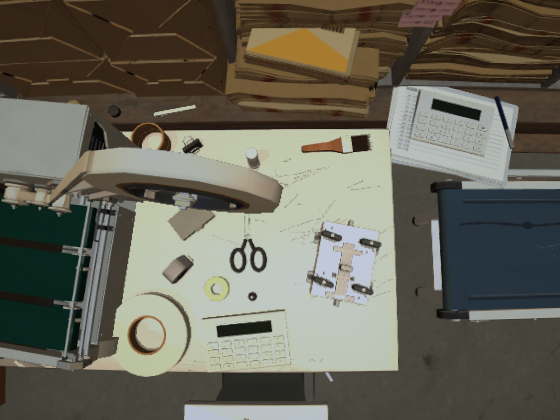

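View pics/side0.png

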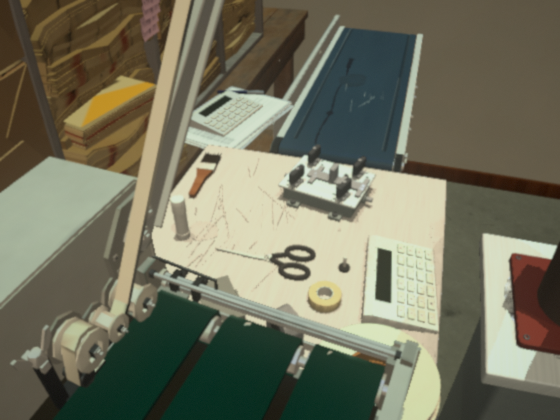

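The top view shows the drive box at about (345,262), with dark wings near (330,236), (370,243), (321,282) and (362,289). The tape reel is at (190,180). Next I measure them.

```bash
cat > h.py <<'E'
import numpy as np,cv2,pickle
from scipy.spatial.transform import Rotation as R
def cam(d):
    return R.from_rotvec(d["attitude"]).as_matrix(),np.array(d["xyz"])
def K(d): return np.array([[d["fx"],0,d["cx"]],[0,d["fy"],d["cy"]],[0,0,1]])
def dist(d): return np.array([d["k1"],0,0,0,0.])
def rays(d,px):
    px=np.asarray(px,float).reshape(-1,1,2)
    u=cv2.undistortPointsIter(px,K(d),dist(d),None,None,(3,50,1e-9)).reshape(-1,2)
    return np.c_[u,np.ones(len(u))]
def onplane(d,px,z,pose=None):
    Rm,t=pose or cam(d)
    v=rays(d,px)@Rm.T
    return t+v*((z-t[2])/v[:,2])[:,None]
def proj(d,P,pose=None):
    Rm,t=pose or cam(d)
    c=(np.asarray(P,float).reshape(-1,3)-t)@Rm
    return cv2.projectPoints(c,np.zeros(3),np.zeros(3),K(d),dist(d))[0].reshape(-1,2)
def wristpose(d,s):
    T=np.eye(4);T[:3,:3]=R.from_rotvec(s["ee_rot"]).as_matrix();T[:3,3]=s["eef_pos"]
    M=T@d["hand_eye"];return M[:3,:3],M[:3,3]
E
python3 - <<'E'
from h import *
d=pickle.load(open("top0.pkl","rb"))
Rm,t=cam(d);print(Rm.round(2))
c=d["img"][205:315,295:395]
cv2.imwrite("pics/crop0.png",cv2.resize(c,None,fx=5.4,fy=5.4,interpolation=cv2.INTER_CUBIC)[:,:,::-1])
for p in [(345,262),(252,296),(252,157),(216,289),(245,253),(190,222),(178,267)]: print(p,onplane(d,p,37)[0].round(), d["range_z"][p[1],p[0]])
E
```

```text
[[-0.01 -0.99  0.13]
 [-1.    0.01  0.01]
 [-0.01 -0.13 -0.99]]
(345, 262) [ 463. -198.   37.] 874.2654
(252, 296) [392.   4.  37.] 879.5276
(252, 157) [700.   5.  37.] 861.354
(216, 289) [407.  82.  37.] 908.5748
(245, 253) [484.  20.  37.] 920.30035
(190, 222) [553. 142.  37.] 911.4895
(178, 267) [454. 167.  37.] 863.62286
```

View pics/crop0.png

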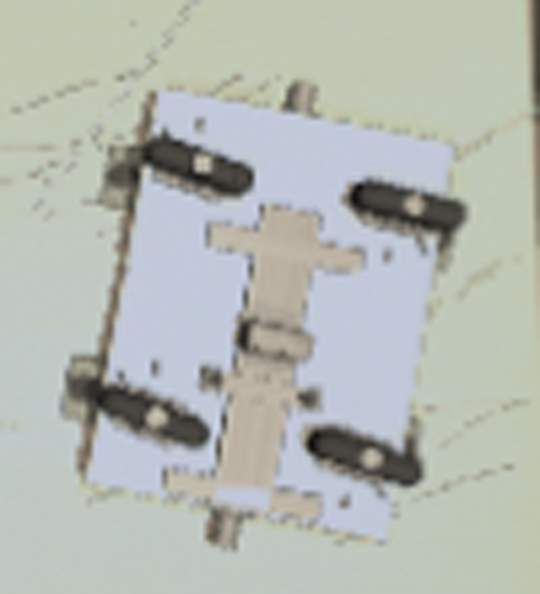

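```bash
cat > meas.py <<'E'
from h import *
def fit(src,dst):
    a,b=src.mean(0),dst.mean(0)
    S=((src-a)[:,:,None]*(dst-b)[:,None,:]).sum(0)
    th=np.arctan2(S[0,1]-S[1,0],S[0,0]+S[1,1]); 
    Rm=np.array([[np.cos(th),-np.sin(th)],[np.sin(th),np.cos(th)]])
    return th,b-Rm@a,Rm
NAMES=["FL","FR","NL","NR"]
W=np.array([[-42,50],[42,50],[-42,-50],[42,-50.]])
E
python3 - <<'E'
from meas import *
d=pickle.load(open("top0.pkl","rb"))
f=lambda L:(np.array(L,float)+.5)/5.4-.5+[295,205]
dots=onplane(d,f([(203,163),(414,205),(157,416),(372,458)]),73)[:,:2]
cor=onplane(d,f([(152,92),(455,143),(82,486),(388,541)]),37)[:,:2]
C=np.array([[-62,82],[62,82],[-62,-82],[62,-82.]])
for s,p in((W,dots),(C,cor),(np.r_[W,C],np.r_[dots,cor])):
    th,t,Rm=fit(s,p);print(th,t,(p-(s@Rm.T+t)).round(1).tolist())
print(dots.round(1))
h=onplane(d,f([(279,332)]),72);print(h, (h[0,:2]-t)@Rm)
# wing angles
g=d["img"].max(2)
for n,p in zip(NAMES,dots):
    px=proj(d,[[*p,73]])[0]
    yy,xx=np.mgrid[0:420,0:560]
    m=(g<90)&(np.hypot(xx-px[0],yy-px[1])<13)
    q=onplane(d,np.c_[xx[m],yy[m]],73)[:,:2]; q0=q.mean(0)
    w,v=np.linalg.eigh(np.cov((q-q0).T)); u=v[:,1]; u=u if u@Rm[:,0]>0 else -u
    ub=Rm.T@u; print(n,m.sum(),(q0-p).round(1),np.sqrt(w).round(1),"cw angle",-np.arctan2(ub[1],ub[0]))
E
```

```text
-1.769818029760571 [ 463.08185991 -198.33653306] [[-0.2, 0.1], [-0.6, 0.3], [0.5, -0.1], [0.3, -0.3]]
-1.7601053613187905 [ 461.94902206 -197.14867283] [[-2.0, 0.6], [-0.4, -1.0], [0.9, 0.4], [1.4, 0.1]]
-1.7629011690853484 [ 462.51544099 -197.74260295] [[0.6, -0.9], [-0.4, -0.5], [1.4, -0.4], [0.6, -0.5], [-2.7, 1.4], [-0.7, -0.3], [0.2, 0.8], [0.9, 0.4]]
[[ 520.2 -167. ]
 [ 503.2 -249.1]
 [ 422.8 -147.4]
 [ 406.  -229.9]]
[[ 454.57189106 -195.25794832   72.        ]] [-0.92232251 -8.27180847]
FL 108 [-1.2  3.7] [ 4.  13.3] cw angle 0.10471154588974228
FR 107 [-0.9  2.8] [ 3.8 13.1] cw angle 0.06164408930521322
NL 100 [1.4 4.5] [ 3.9 14.4] cw angle 0.12909012609587497
NR 102 [1. 3.] [ 3.6 13.5] cw angle 0.12201605103680345
```

Run:
```python
from h import *
H=np.full((40,60),-999.)  # x 0..1000 step 25 ; y -500..1000 step 25
for n in("top","side"):
    d=pickle.load(open(n+"0.pkl","rb"))
    z=d["range_z"];yy,xx=np.nonzero(z>0)
    Rm,t=cam(d);P=t+(rays(d,np.c_[xx,yy])*z[yy,xx][:,None])@Rm.T
    i=((P[:,0]+0)/25).astype(int);j=((P[:,1]+500)/25).astype(int)
    ok=(i>=0)&(i<40)&(j>=0)&(j<60)&(P[:,0]>0)&(P[:,1]>-500)
    np.maximum.at(H,(i[ok],j[ok]),P[ok,2])
print("y  :",*[f"{(-500+25*j):5d}" for j in range(51,7,-2)])
for i in range(36,-1,-1): print(f"{i*25:4d}",*[("    ." if H[i,j:j+2].max()<-900 else f"{H[i,j:j+2].max():5.0f}") for j in range(51,7,-2)])
```

```text
y  :   775   725   675   625   575   525   475   425   375   325   275   225   175   125    75    25   -25   -75  -125  -175  -225  -275
 900     .     .     .     .    38     .     .     .     .     .     .     .     .     .     .   354   426   421   405   391   354   323
 875     .     .     .   -10   108   180   248   319   372   357   357   357   353   355   453   452   387   392   393   391   376   361
 850     .     .     .    31    50   -17   243   256   257   257   357   357   300   375   456   451   214   215   215   215   215   169
 825     .     .     .     .     .     .     .    24   -16    -2   -16    -7    -8   -13   -16   172   205   215   215   215   216   168
 800     .     .     .     .     .     .     .     .   -17    -3   -15    -7   -17   -16   -15   122   121   113   201   214   214   160
 775     .     .     .     .     .     .     .     .     .    -2     1    62     3     6     2     2     2     2     4     3   118   113
 750     .     .     .     .     .     .     .     .     .     .     4    64    63    38     5     5     4     4     4     5    15    14
 725
[... 3405 characters left out ...]
  4     .     .
 100     .     .     .     .     .     .     .     .     .     .     .     .     .     4    14    14    14    13    14     3     .     .
  75     .     .     .     .     .     .     .     .     .     .     .     .     .     4    16    15    15    15    16     3  -705  -793
  50     .     .     .     .     .     .     .     .     .     .     .     .     .     3    16    98   121    15    15     2     .  -797
  25     .     .     .     .     .     .     .     .     .     .     .     .  -701     3    15    55     .    13    14     2  -695     .
   0  -789  -789  -791  -790  -794  -793  -798  -788  -793  -792  -791  -788  -702  -694   -81     .     .     .     1     2  -698  -792
```

>>> {"fn": "apply_moves", "kwargs": {"plan": [{"gripper": 0, "travel": [0, 0, -0.9], "spin": 0}, {"gripper": 0, "travel": [0, 0, -0.9], "spin": 0}, {"gripper": 0, "travel": [0, 0, -0.9], "spin": 0}, {"gripper": 0, "travel": [-0.94, 0.68, 0], "spin": 0}, {"gripper": 0, "travel": [-0.94, 0.68, 0], "spin": 0}, {"gripper": 0, "travel": [-0.94, 0.68, 0], "spin": 0}, {"gripper": 0, "travel": [-0.94, 0.68, 0], "spin": 0}, {"gripper": 0, "travel": [-0.94, 0.68, 0], "spin": 0}, {"gripper": 0, "travel": [-0.94, 0.68, 0], "spin": 0}, {"gripper": 0, "travel": [-0.94, 0.68, 0], "spin": 0}]}}

```text
time: 1.35
eef_pos: [287.6, 289.1, 330.2]
ee_rot: [2.524, 1.87, -0.0]
wrist_force: [0.3, 0.3, 0.3]
grip_width: 87.1
```

>>> {"fn": "apply_moves", "kwargs": {"plan": [{"gripper": 0, "travel": [-0.94, 0.68, 0], "spin": 0}, {"gripper": 0, "travel": [-0.94, 0.68, 0], "spin": 0}, {"gripper": 0, "travel": [-0.94, 0.68, 0], "spin": 0.05}, {"gripper": 0, "travel": [-0.83, 0.81, 0], "spin": 0.05}, {"gripper": 0, "travel": [-0.7, 0.93, 0.5], "spin": 0.05}, {"gripper": 0, "travel": [-0.54, 1, 0.6], "spin": 0.05}, {"gripper": 0, "travel": [-0.38, 1, 0.6], "spin": 0.05}, {"gripper": 0, "travel": [-0.22, 1, 0.6], "spin": 0.05}, {"gripper": 100, "travel": [-0.05, 1, 0.6], "spin": 0.05}, {"gripper": 155, "travel": [0, 0.8, 0], "spin": 0.05}]}}

```text
time: 2.6
eef_pos: [414.0, -124.0, 211.8]
ee_rot: [-3.139, -0.019, 0.007]
wrist_force: [0.2, -0.0, 1.1]
grip_width: 73.9
```

```bash
cat > look.py <<'E'
import sys
from meas import *
from cell import status,eyes
def look(tag):
    s=status.read_state();d=eyes.snapshot("wrist")
    pickle.dump((d,s),open(f"w{tag}.pkl","wb"));cv2.imwrite(f"pics/w{tag}.png",d["img"][:,:,::-1])
    print(s["eef_pos"].round(1),"yaw",2*np.arctan2(s["ee_rot"][1],s["ee_rot"][0]),s["ee_rot"],s["grip_width"],s["q"].round(2),s["time"])
    print(d["hand_eye"].round(2), {k:d[k] for k in("fx","cx","cy","k1")})
if __name__=="__main__": look(sys.argv[1])
E
python3 look.py 1
```

```text
[ 414.  -124.   211.8] yaw -6.270916454988504 [-3.13934271 -0.01925831  0.00664987] 73.91185230244606 [-0.47 -0.25  2.01 -0.    1.38 -0.49] 2.6
[[   1.     -0.      0.      1.37]
 [   0.      0.96    0.28  -76.78]
 [  -0.     -0.28    0.96 -161.08]
 [   0.      0.      0.      1.  ]] {'fx': 336.8421947446134, 'cx': 283.44476876926274, 'cy': 207.41034435173583, 'k1': -0.06790274004444583}
```

View pics/w1.png

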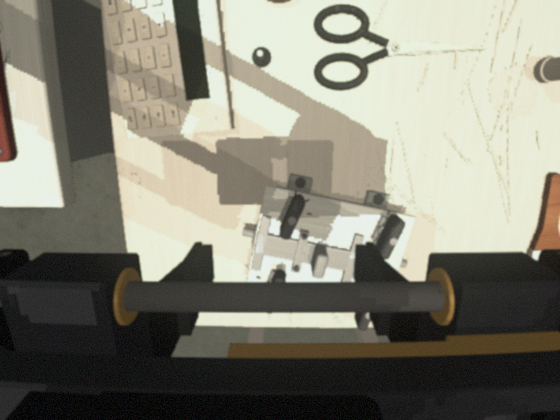

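Run:
```python
from meas import *
d,s=pickle.load(open("w1.pkl","rb"))
ps=wristpose(d,s)
th=-1.767;t=np.array([462.9,-198.1]);Rm=np.array([[np.cos(th),-np.sin(th)],[np.sin(th),np.cos(th)]])
P=W@Rm.T+t
print(P)
px=proj(d,np.c_[P,np.full(4,73)],ps);print(px)
im=d["img"].copy()[:,:,::-1]
x0,y0=230,160;c=cv2.resize(im[y0:y0+140,x0:x0+190],None,fx=4.2,fy=4.2,interpolation=cv2.INTER_CUBIC)
for n,p in zip(NAMES,px): cv2.circle(c,tuple(int(v) for v in (p+.5-[x0,y0])*4.2),3,(0,0,255),-1)
C=np.array([[-62,82],[62,82],[-62,-82],[62,-82.]])@Rm.T+t
for p in proj(d,np.c_[C,np.full(4,37)],ps): cv2.circle(c,tuple(int(v) for v in (p+.5-[x0,y0])*4.2),3,(0,255,0),-1)
cv2.imwrite("pics/w1c.png",c)
```

```text
[[ 520.12847108 -166.65318621]
 [ 503.75290165 -249.0415393 ]
 [ 422.04709835 -147.1584607 ]
 [ 405.67152892 -229.54681379]]
[[392.22886709 241.57672309]
 [367.85410219 315.61043015]
 [290.6524072  221.15358874]
 [272.95076232 298.30404619]]
```

View pics/w1c.png

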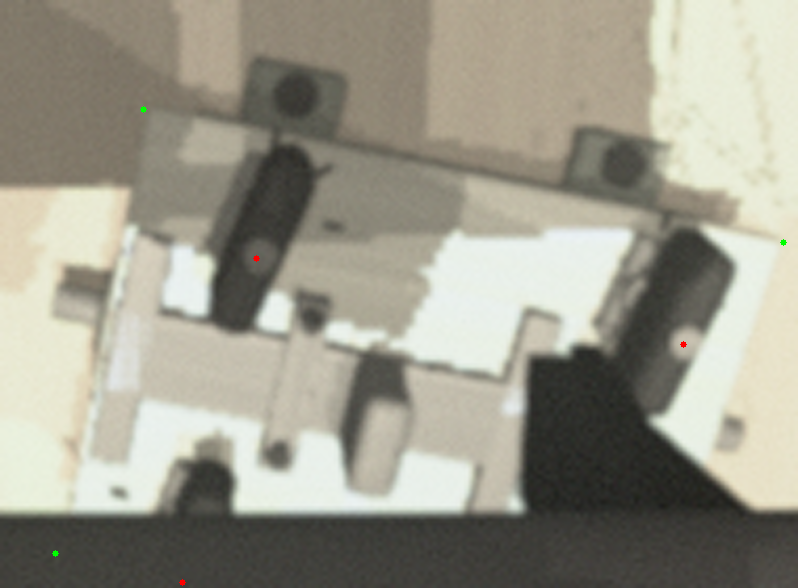

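Run:
```python
from meas import *
d,s=pickle.load(open("w1.pkl","rb"))
ps=wristpose(d,s)
f=lambda L:(np.array(L,float))/4.2-.5+[230,160]
for n,L in (("NL edge",[(312,185),(268,310)]),("NL left",[(250,180),(212,290)]),("FL edge",[(734,268),(660,410)])):
    q=onplane(d,f(L),73,ps)[:,:2];u=q[1]-q[0]
    print(n,q.round(1).tolist(),"cw",-1.767-np.arctan2(u[1],u[0]))
```

```text
NL edge [[433.9, -129.9], [424.8, -159.3]] cw 0.10365115390339774
NL left [[420.2, -128.9], [412.1, -154.6]] cw 0.10932918970075223
FL edge [[529.7, -148.0], [516.4, -183.0]] cw 0.16980468303396257
```

```bash
cat > plan.py <<'E'
import sys
from meas import *
from cell import status
TH=-1.767;T0=np.array([462.9,-198.1])
RB=np.array([[np.cos(TH),-np.sin(TH)],[np.sin(TH),np.cos(TH)]])
def wp(name): return RB@W[NAMES.index(name)]+T0
def state():
    s=status.read_state();Rm=R.from_rotvec(s["ee_rot"]).as_matrix()
    return s,np.array(s["eef_pos"]),np.arctan2(Rm[1,0],Rm[0,0]),Rm
def delta(target,z,yaw):
    s,p,y,Rm=state()
    d=np.array([*target,z])-p
    c,sn=np.cos(y),np.sin(y)
    tx=d@[c,sn,0]; ty=d@[sn,-c,0]; tz=-d[2]
    dy=(y-yaw+np.pi)%(2*np.pi)-np.pi
    print(f"t={s['time']:.2f} pos {p.round(1)} yaw {y:.3f} tilt {Rm[:,2].round(4)} F {s['wrist_force'].round(1)} w {s['grip_width']:.1f} q {s['q'].round(2)}")
    print(f"  units: x {tx/40:.3f} y {ty/40:.3f} z {tz/40:.3f}  spin {dy/np.pi:.4f}")
    # same translation after spin
    c,sn=np.cos(yaw),np.sin(yaw)
    print(f"  after spin: x {d@[c,sn,0]/40:.3f} y {d@[sn,-c,0]/40:.3f}")
def ref():
    s,p,y,Rm=state();
if __name__=="__main__":
    # plan.py WING angle z
    n,a,z=sys.argv[1],float(sys.argv[2]),float(sys.argv[3])
    tgt=wp(n) if n in NAMES else RB@np.array(eval(n))+T0
    delta(tgt,z,TH-a+np.pi/2)
E
python3 plan.py FL 0.13 90
```

```text
t=2.65 pos [ 415.1 -127.2  213.1] yaw 0.005 tilt [-0.0022 -0.0013 -1.    ] F [-0.7 -2.5  0.6] w 70.5 q [-0.48 -0.25  2.01 -0.    1.38 -0.48]
  units: x 2.621 y 0.999 z 3.077  spin 0.1054
  after spin: x 2.804 y 0.093
```

>>> {"fn": "apply_moves", "kwargs": {"plan": [{"gripper": 155, "travel": [0.65, 0.22, 0.5], "spin": 0}, {"gripper": 155, "travel": [0.65, 0.22, 0.7], "spin": 0}, {"gripper": 155, "travel": [0.65, 0.22, 0.8], "spin": 0}, {"gripper": 155, "travel": [0.65, 0.22, 0.8], "spin": 0}, {"gripper": 155, "travel": [0, 0, 0], "spin": 0.05}, {"gripper": 155, "travel": [0, 0, 0], "spin": 0.05}, {"gripper": 155, "travel": [0, 0, 0], "spin": 0}, {"gripper": 155, "travel": [0, 0, 0], "spin": 0}]}}

```text
time: 3.65
eef_pos: [519.9, -156.4, 102.6]
ee_rot: [3.108, -0.458, -0.0]
wrist_force: [-0.2, 0.1, 0.8]
grip_width: 34.4
```

```bash
python3 plan.py FL 0.13 50; python3 look.py 2
```

```text
t=3.65 pos [ 519.9 -156.4  102.6] yaw -0.293 tilt [-0. -0. -1.] F [-0.2  0.1  0.8] w 34.4 q [-0.44  0.15  1.85 -0.    1.15 -0.14]
  units: x 0.078 y 0.245 z 1.314  spin 0.0107
  after spin: x 0.087 y 0.242
[ 519.9 -156.4  102.6] yaw -0.29250782867902664 [ 3.10801555e+00 -4.57828453e-01 -5.97485509e-05] 34.41297226778726 [-0.44  0.15  1.85 -0.    1.15 -0.14] 3.65
[[   1.     -0.      0.      1.18]
 [   0.      0.96    0.28  -77.18]
 [  -0.     -0.28    0.96 -161.08]
 [   0.      0.      0.      1.  ]] {'fx': 336.8421947446134, 'cx': 283.44476876926274, 'cy': 207.41034435173583, 'k1': -0.06790274004444583}
```

View pics/w2.png

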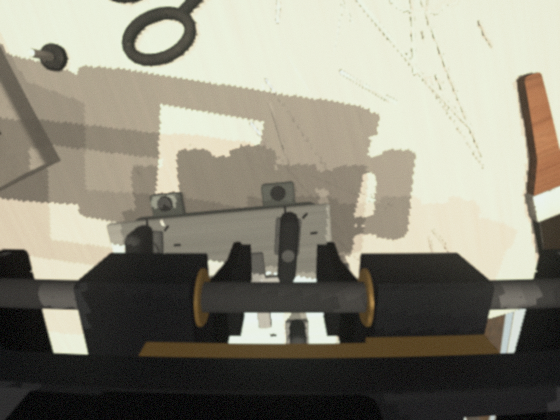

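>>> {"fn": "apply_moves", "kwargs": {"plan": [{"gripper": 155, "travel": [0.08, 0.24, 0.1], "spin": 0.01}, {"gripper": 155, "travel": [0, 0, 0.6], "spin": 0}, {"gripper": 155, "travel": [0, 0, 0.6], "spin": 0}, {"gripper": 155, "travel": [0, 0, 0], "spin": 0}, {"gripper": 255, "travel": [0, 0, 0], "spin": 0}, {"gripper": 255, "travel": [0, 0, 0], "spin": 0}, {"gripper": 255, "travel": [0, 0, 0], "spin": 0}, {"gripper": 255, "travel": [0, 0, 0], "spin": 0}]}}

```text
time: 4.7
eef_pos: [519.8, -166.5, 51.5]
ee_rot: [3.1, -0.511, -0.002]
wrist_force: [-4.8, 0.5, 5.1]
grip_width: 11.7
```

```bash
python3 plan.py FL 0.80 50; python3 look.py 3
```

```text
t=4.70 pos [ 519.8 -166.5   51.5] yaw -0.327 tilt [-1.3e-03  1.0e-04 -1.0e+00] F [-4.8  0.5  5.1] w 11.7 q [-0.45  0.22  1.87 -0.    1.05 -0.13]
  units: x 0.009 y -0.000 z 0.036  spin 0.2130
  after spin: x 0.007 y -0.006
[ 519.8 -166.5   51.5] yaw -0.3270128376435364 [ 3.09959579e+00 -5.11368988e-01 -2.04338808e-03] 11.734267425425902 [-0.45  0.22  1.87 -0.    1.05 -0.13] 4.7
[[   1.     -0.      0.      1.16]
 [   0.      0.96    0.28  -77.22]
 [  -0.     -0.28    0.96 -161.08]
 [   0.      0.      0.      1.  ]] {'fx': 336.8421947446134, 'cx': 283.44476876926274, 'cy': 207.41034435173583, 'k1': -0.06790274004444583}
```

View pics/w3.png

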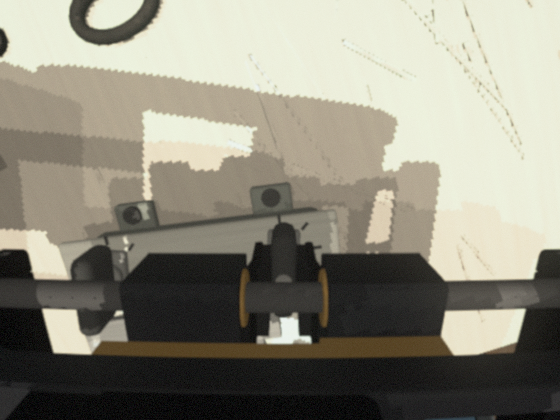

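>>> {"fn": "apply_moves", "kwargs": {"plan": [{"gripper": 255, "travel": [0, 0, 0], "spin": 0.054}, {"gripper": 255, "travel": [0, 0, 0], "spin": 0.054}, {"gripper": 255, "travel": [0, 0, 0], "spin": 0.054}, {"gripper": 255, "travel": [0, 0, 0], "spin": 0.054}, {"gripper": 255, "travel": [0, 0, 0], "spin": 0}, {"gripper": 155, "travel": [0, 0, 0], "spin": 0}, {"gripper": 155, "travel": [0, 0, 0], "spin": 0}, {"gripper": 155, "travel": [0, 0, 0], "spin": 0}, {"gripper": 155, "travel": [0, 0, -0.6], "spin": 0}, {"gripper": 155, "travel": [0, 0, -0.6], "spin": 0}]}}

```text
time: 6.0
eef_pos: [520.0, -166.4, 98.7]
ee_rot: [2.753, -1.514, -0.002]
wrist_force: [-0.0, -0.4, 0.6]
grip_width: 33.9
```

```bash
python3 plan.py NR 0.12 90; python3 look.py 4
```

```text
t=6.00 pos [ 520.  -166.4   98.7] yaw -1.006 tilt [-9.e-04  5.e-04 -1.e+00] F [-0.  -0.4  0.6] w 33.9 q [-0.45  0.16  1.84  0.    1.14  0.55]
  units: x -0.197 y 3.258 z 0.217  spin -0.2195
  after spin: x -2.225 y 2.388
[ 520.  -166.4   98.7] yaw -1.0057977930228446 [ 2.75262792e+00 -1.51414501e+00 -1.65085637e-03] 33.86862827936984 [-0.45  0.16  1.84  0.    1.14  0.55] 6.0
[[   1.     -0.      0.      0.37]
 [   0.      0.96    0.28  -77.76]
 [  -0.     -0.28    0.96 -161.08]
 [   0.      0.      0.      1.  ]] {'fx': 336.8421947446134, 'cx': 283.44476876926274, 'cy': 207.41034435173583, 'k1': -0.06790274004444583}
```

View pics/w4.png

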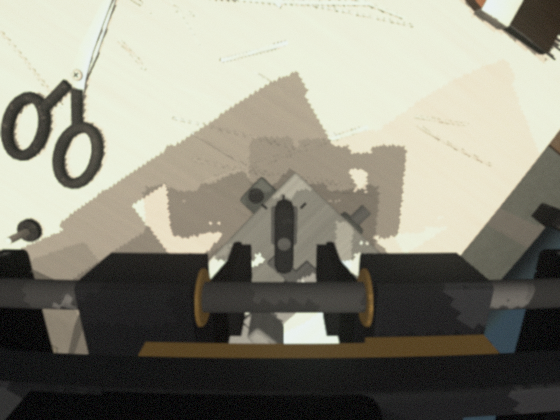

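>>> {"fn": "apply_moves", "kwargs": {"plan": [{"gripper": 155, "travel": [-0.05, 0.815, 0], "spin": 0}, {"gripper": 155, "travel": [-0.05, 0.815, 0], "spin": 0}, {"gripper": 155, "travel": [-0.05, 0.815, 0], "spin": 0}, {"gripper": 155, "travel": [-0.05, 0.815, 0], "spin": 0}, {"gripper": 155, "travel": [0, 0, 0], "spin": -0.055}, {"gripper": 155, "travel": [0, 0, 0], "spin": -0.055}, {"gripper": 155, "travel": [0, 0, 0], "spin": -0.055}, {"gripper": 155, "travel": [0, 0, 0], "spin": -0.055}, {"gripper": 155, "travel": [0, 0, 0], "spin": 0}]}}

```text
time: 7.18
eef_pos: [405.8, -229.6, 98.1]
ee_rot: [-3.102, 0.495, 0.0]
wrist_force: [0.1, 0.3, -0.2]
grip_width: 33.8
```

```bash
python3 plan.py NR 0.12 50; python3 look.py 5
```

```text
t=7.17 pos [ 405.8 -229.6   98.1] yaw -0.316 tilt [-2.e-04  1.e-04 -1.e+00] F [ 0.1  0.3 -0.2] w 33.8 q [-0.68 -0.03  2.04  0.    1.13 -0.37]
  units: x -0.003 y -0.000 z 1.204  spin 0.0000
  after spin: x -0.003 y -0.000
[ 405.8 -229.6   98.1] yaw 5.967036127441233 [-3.10232530e+00  4.94524668e-01  2.69108094e-04] 33.76587369727282 [-0.68 -0.03  2.04  0.    1.13 -0.37] 7.175
[[   1.     -0.      0.      1.16]
 [   0.      0.96    0.28  -77.21]
 [  -0.     -0.28    0.96 -161.08]
 [   0.      0.      0.      1.  ]] {'fx': 336.8421947446134, 'cx': 283.44476876926274, 'cy': 207.41034435173583, 'k1': -0.06790274004444583}
```

View pics/w5.png

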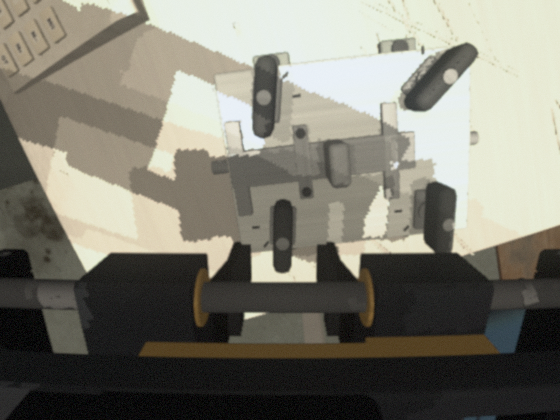

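>>> {"fn": "apply_moves", "kwargs": {"plan": [{"gripper": 155, "travel": [0, 0, 0.6], "spin": 0}, {"gripper": 155, "travel": [0, 0, 0.6], "spin": 0}, {"gripper": 255, "travel": [0, 0, 0], "spin": 0}, {"gripper": 255, "travel": [0, 0, 0], "spin": 0}, {"gripper": 255, "travel": [0, 0, 0], "spin": 0}, {"gripper": 255, "travel": [0, 0, 0], "spin": 0}, {"gripper": 255, "travel": [0, 0, 0], "spin": 0.054}, {"gripper": 255, "travel": [0, 0, 0], "spin": 0.054}, {"gripper": 255, "travel": [0, 0, 0], "spin": 0.054}, {"gripper": 255, "travel": [0, 0, 0], "spin": 0.054}]}}

```text
time: 8.48
eef_pos: [405.0, -229.7, 51.5]
ee_rot: [2.757, -1.504, -0.003]
wrist_force: [-5.2, 1.5, 5.4]
grip_width: 11.8
```

>>> {"fn": "apply_moves", "kwargs": {"plan": [{"gripper": 255, "travel": [0, 0, 0], "spin": 0}, {"gripper": 155, "travel": [0, 0, 0], "spin": 0}, {"gripper": 155, "travel": [0, 0, 0], "spin": 0}, {"gripper": 155, "travel": [0, 0, 0], "spin": 0}, {"gripper": 155, "travel": [0, 0, -0.6], "spin": 0}, {"gripper": 155, "travel": [0, 0, -0.6], "spin": 0}, {"gripper": 155, "travel": [0, 0, 0], "spin": 0}]}}

```text
time: 9.35
eef_pos: [407.4, -230.8, 100.5]
ee_rot: [2.761, -1.496, 0.007]
wrist_force: [-0.4, -0.4, 0.5]
grip_width: 33.9
```

```bash
python3 plan.py FR 0.06 98;python3 plan.py NL 0.12 98
```

```text
t=9.35 pos [ 407.4 -230.8  100.5] yaw -0.993 tilt [ 0.0036 -0.0029 -1.    ] F [-0.4 -0.4  0.5] w 33.9 q [-0.68 -0.03  2.04  0.    1.13  0.31]
  units: x 1.697 y -1.770 z 0.062  spin -0.2346
  after spin: x 2.446 y -0.170
t=9.35 pos [ 407.4 -230.8  100.5] yaw -0.993 tilt [ 0.0036 -0.0029 -1.    ] F [-0.4 -0.4  0.5] w 33.9 q [-0.68 -0.03  2.04  0.    1.13  0.31]
  units: x -1.553 y -1.449 z 0.062  spin -0.2155
  after spin: x -0.302 y -2.102
```

>>> {"fn": "apply_moves", "kwargs": {"plan": [{"gripper": 155, "travel": [0.58, -0.6, 0], "spin": 0}, {"gripper": 155, "travel": [0.58, -0.6, 0], "spin": 0}, {"gripper": 155, "travel": [0.58, -0.59, 0], "spin": 0}, {"gripper": 155, "travel": [0, 0, 0], "spin": -0.0585}, {"gripper": 155, "travel": [0, 0, 0], "spin": -0.0585}, {"gripper": 155, "travel": [0, 0, 0], "spin": -0.0585}, {"gripper": 155, "travel": [0, 0, 0], "spin": -0.0585}, {"gripper": 155, "travel": [0, 0, 0], "spin": 0}, {"gripper": 155, "travel": [0, 0, 0], "spin": 0}]}}

```text
time: 10.48
eef_pos: [503.6, -248.7, 97.8]
ee_rot: [-3.114, 0.41, 0.001]
wrist_force: [-0.4, -0.1, -0.6]
grip_width: 33.8
```

```bash
python3 plan.py FR 0.06 50; python3 look.py 6
```

```text
t=10.47 pos [ 503.6 -248.7   97.8] yaw -0.262 tilt [-8.e-04  6.e-04 -1.e+00] F [-0.4 -0.1 -0.6] w 33.8 q [-0.6   0.19  1.8  -0.    1.14 -0.34]
  units: x 0.007 y 0.008 z 1.194  spin -0.0017
  after spin: x 0.007 y 0.008
[ 503.6 -248.7   97.8] yaw 6.021504340920808 [-3.11430216e+00  4.09818063e-01  1.40112593e-03] 33.80538506385876 [-0.6   0.19  1.8  -0.    1.14 -0.34] 10.475
[[   1.     -0.      0.      1.21]
 [   0.      0.96    0.28  -77.14]
 [  -0.     -0.28    0.96 -161.08]
 [   0.      0.      0.      1.  ]] {'fx': 336.8421947446134, 'cx': 283.44476876926274, 'cy': 207.41034435173583, 'k1': -0.06790274004444583}
```

View pics/w6.png

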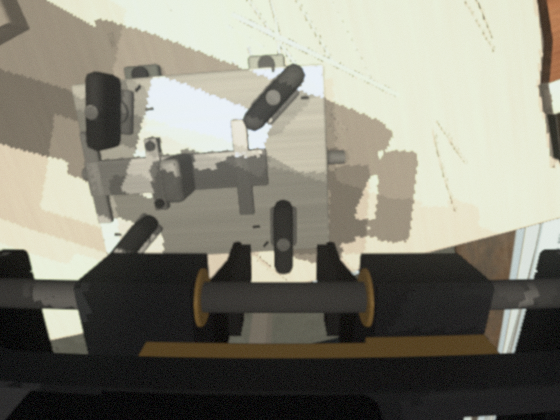

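The picture shows FR at (283,235) between the fingers, with FL (275,97) and NR (138,232) diagonal and NL (102,110) still loose.

>>> {"fn": "apply_moves", "kwargs": {"plan": [{"gripper": 155, "travel": [0, 0, 0.6], "spin": 0}, {"gripper": 155, "travel": [0, 0, 0.6], "spin": 0}, {"gripper": 255, "travel": [0, 0, 0], "spin": 0}, {"gripper": 255, "travel": [0, 0, 0], "spin": 0}, {"gripper": 255, "travel": [0, 0, 0], "spin": 0}, {"gripper": 255, "travel": [0, 0, 0], "spin": 0}, {"gripper": 255, "travel": [0, 0, 0], "spin": 0.058}, {"gripper": 255, "travel": [0, 0, 0], "spin": 0.058}, {"gripper": 255, "travel": [0, 0, 0], "spin": 0.058}, {"gripper": 255, "travel": [0, 0, 0], "spin": 0.058}]}}

```text
time: 11.78
eef_pos: [503.3, -249.1, 51.7]
ee_rot: [2.762, -1.496, -0.001]
wrist_force: [-4.4, 0.2, 3.7]
grip_width: 11.9
```

>>> {"fn": "apply_moves", "kwargs": {"plan": [{"gripper": 255, "travel": [0, 0, 0], "spin": 0}, {"gripper": 155, "travel": [0, 0, 0], "spin": 0}, {"gripper": 155, "travel": [0, 0, 0], "spin": 0}, {"gripper": 155, "travel": [0, 0, 0], "spin": 0}, {"gripper": 155, "travel": [0, 0, -0.6], "spin": 0}, {"gripper": 155, "travel": [0, 0, -0.6], "spin": 0}, {"gripper": 155, "travel": [0, 0, 0], "spin": 0}, {"gripper": 155, "travel": [0, 0, 0], "spin": 0}]}}

```text
time: 12.78
eef_pos: [503.5, -248.6, 97.7]
ee_rot: [-2.767, 1.488, 0.001]
wrist_force: [0.2, 0.3, -0.2]
grip_width: 34.0
```

```bash
python3 plan.py NL 0.12 98
```

```text
t=12.78 pos [ 503.5 -248.6   97.7] yaw -0.987 tilt [-7.e-04  5.e-04 -1.e+00] F [ 0.2  0.3 -0.2] w 34.0 q [-0.6   0.19  1.8   0.    1.14  0.39]
  units: x -3.238 y 0.300 z -0.008  spin -0.2135
  after spin: x -2.724 y -1.777
```

>>> {"fn": "apply_moves", "kwargs": {"plan": [{"gripper": 155, "travel": [-0.81, 0.075, 0], "spin": 0}, {"gripper": 155, "travel": [-0.81, 0.075, 0], "spin": 0}, {"gripper": 155, "travel": [-0.81, 0.075, 0], "spin": 0}, {"gripper": 155, "travel": [-0.81, 0.075, 0], "spin": 0}, {"gripper": 155, "travel": [0, 0, 0], "spin": -0.0535}, {"gripper": 155, "travel": [0, 0, 0], "spin": -0.0535}, {"gripper": 155, "travel": [0, 0, 0], "spin": -0.0535}, {"gripper": 155, "travel": [0, 0, 0], "spin": -0.0535}, {"gripper": 155, "travel": [0, 0, 0], "spin": 0}, {"gripper": 155, "travel": [0, 0, 0], "spin": 0}]}}

```text
time: 14.02
eef_pos: [422.0, -147.1, 97.8]
ee_rot: [-3.102, 0.497, 0.002]
wrist_force: [0.2, 0.2, 0.8]
grip_width: 34.3
```

```bash
python3 plan.py NL 0.12 50; python3 look.py 7
```

```text
t=14.03 pos [ 422.  -147.1   97.8] yaw -0.318 tilt [-1.1e-03  6.0e-04 -1.0e+00] F [0.2 0.2 0.8] w 34.3 q [-0.51 -0.08  2.09  0.    1.13 -0.19]
  units: x 0.002 y 0.000 z 1.196  spin -0.0006
  after spin: x 0.002 y 0.000
[ 422.  -147.1   97.8] yaw 5.965226923442928 [-3.10151512e+00  4.97272864e-01  1.85199609e-03] 34.299581726515974 [-0.51 -0.08  2.09  0.    1.13 -0.19] 14.025
[[   1.     -0.      0.      1.16]
 [   0.      0.96    0.28  -77.21]
 [  -0.     -0.28    0.96 -161.08]
 [   0.      0.      0.      1.  ]] {'fx': 336.8421947446134, 'cx': 283.44476876926274, 'cy': 207.41034435173583, 'k1': -0.06790274004444583}
```

View pics/w7.png

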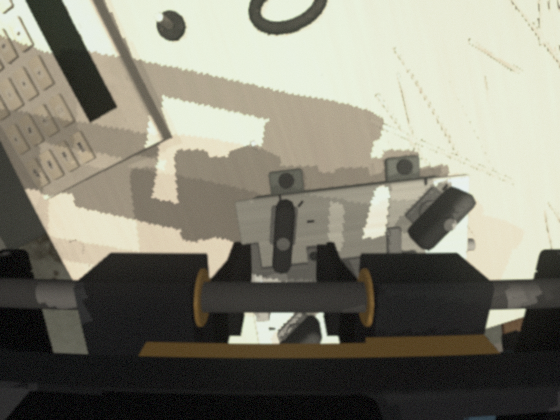

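>>> {"fn": "apply_moves", "kwargs": {"plan": [{"gripper": 155, "travel": [0, 0, 0.6], "spin": 0}, {"gripper": 155, "travel": [0, 0, 0.6], "spin": 0}, {"gripper": 255, "travel": [0, 0, 0], "spin": 0}, {"gripper": 255, "travel": [0, 0, 0], "spin": 0}, {"gripper": 255, "travel": [0, 0, 0], "spin": 0}, {"gripper": 255, "travel": [0, 0, 0], "spin": 0}, {"gripper": 255, "travel": [0, 0, 0], "spin": 0.054}, {"gripper": 255, "travel": [0, 0, 0], "spin": 0.054}, {"gripper": 255, "travel": [0, 0, 0], "spin": 0.054}, {"gripper": 255, "travel": [0, 0, 0], "spin": 0.054}]}}

```text
time: 15.32
eef_pos: [421.5, -147.3, 51.3]
ee_rot: [2.757, -1.504, -0.003]
wrist_force: [-7.1, 0.7, 5.0]
grip_width: 11.9
```

>>> {"fn": "apply_moves", "kwargs": {"plan": [{"gripper": 255, "travel": [0, 0, 0], "spin": 0}, {"gripper": 165, "travel": [0, 0, 0], "spin": 0}, {"gripper": 165, "travel": [0, 0, 0], "spin": 0}, {"gripper": 165, "travel": [0, 0, 0], "spin": 0}, {"gripper": 165, "travel": [0, 0, -0.6], "spin": 0}, {"gripper": 165, "travel": [0, 0, -0.6], "spin": 0}, {"gripper": 155, "travel": [0, 0, 0], "spin": 0}, {"gripper": 155, "travel": [0, 0, 0], "spin": 0}]}}

```text
time: 16.32
eef_pos: [422.1, -147.2, 97.9]
ee_rot: [2.762, -1.497, -0.001]
wrist_force: [-0.3, -0.2, -1.0]
grip_width: 33.8
```

```bash
python3 plan.py FL 0.81 98;python3 plan.py NR 0.80 98; python3 look.py 8; python3 -c "
from cell import eyes;import cv2,pickle
d=eyes.snapshot('top');pickle.dump(d,open('top8.pkl','wb'));cv2.imwrite('pics/top8.png',cv2.resize(d['img'][195:325,285:405,::-1],None,fx=4.5,fy=4.5,interpolation=cv2.INTER_CUBIC))"
```

```text
t=16.32 pos [ 422.1 -147.2   97.9] yaw -0.993 tilt [-5.e-04  3.e-04 -1.e+00] F [-0.3 -0.2 -1. ] w 33.8 q [-0.51 -0.08  2.09 -0.    1.13  0.48]
  units: x 1.746 y -1.787 z -0.003  spin 0.0041
  after spin: x 1.723 y -1.810
t=16.32 pos [ 422.1 -147.2   97.9] yaw -0.993 tilt [-5.e-04  3.e-04 -1.e+00] F [-0.3 -0.2 -1. ] w 33.8 q [-0.51 -0.08  2.09 -0.    1.13  0.48]
  units: x 1.501 y 1.468 z -0.003  spin 0.0010
  after spin: x 1.506 y 1.464
[ 422.1 -147.2   97.9] yaw -0.9931834770937017 [ 2.76211599e+00 -1.49674992e+00 -9.02600901e-04] 33.76528278277465 [-0.51 -0.08  2.09 -0.    1.13  0.48] 16.325
[[   1.     -0.      0.      0.39]
 [   0.      0.96    0.28  -77.75]
 [  -0.     -0.28    0.96 -161.08]
 [   0.      0.      0.      1.  ]] {'fx': 336.8421947446134, 'cx': 283.44476876926274, 'cy': 207.41034435173583, 'k1': -0.06790274004444583}
```

View pics/w8.png

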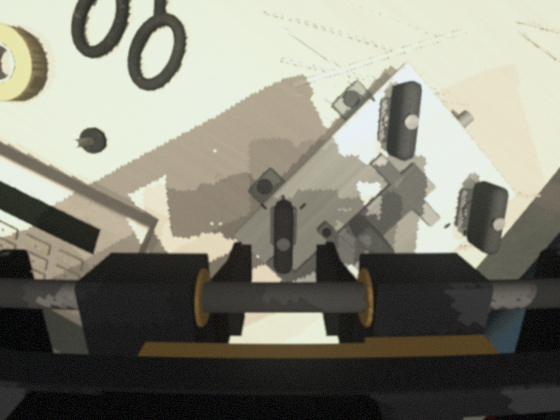

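View pics/top8.png

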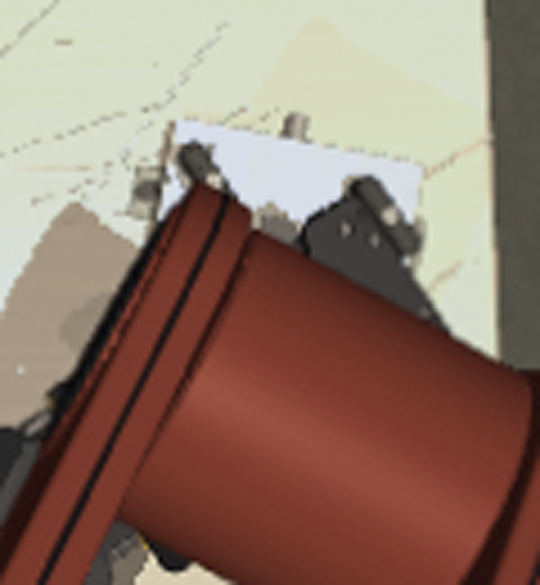

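All four are now diagonal: NL (284,235), FL (403,120) and FR (487,218) in the wrist view. NR was checked earlier. FL is next, to its stop.

>>> {"fn": "apply_moves", "kwargs": {"plan": [{"gripper": 155, "travel": [0.58, -0.6, 0], "spin": 0.004}, {"gripper": 155, "travel": [0.58, -0.6, 0], "spin": 0}, {"gripper": 155, "travel": [0.58, -0.6, 0], "spin": 0}, {"gripper": 155, "travel": [0, 0, 0], "spin": 0}, {"gripper": 155, "travel": [0, 0, 0], "spin": 0}]}}

```text
time: 17.05
eef_pos: [519.3, -166.6, 97.3]
ee_rot: [2.753, -1.514, -0.005]
wrist_force: [0.4, 0.3, 1.1]
grip_width: 33.7
```

```bash
python3 plan.py FL 0.81 50; python3 look.py 9
```

```text
t=17.05 pos [ 519.3 -166.6   97.3] yaw -1.006 tilt [-0.0027  0.0012 -1.    ] F [0.4 0.3 1.1] w 33.7 q [-0.46  0.16  1.84 -0.    1.14  0.55]
  units: x 0.013 y -0.018 z 1.181  spin 0.0002
  after spin: x 0.013 y -0.018
[ 519.3 -166.6   97.3] yaw -1.0055739289502008 [ 2.75256618 -1.51370975 -0.00454237] 33.66916629397909 [-0.46  0.16  1.84 -0.    1.14  0.55] 17.05
[[   1.     -0.      0.      0.37]
 [   0.      0.96    0.28  -77.76]
 [  -0.     -0.28    0.96 -161.08]
 [   0.      0.      0.      1.  ]] {'fx': 336.8421947446134, 'cx': 283.44476876926274, 'cy': 207.41034435173583, 'k1': -0.06790274004444583}
```

View pics/w9.png

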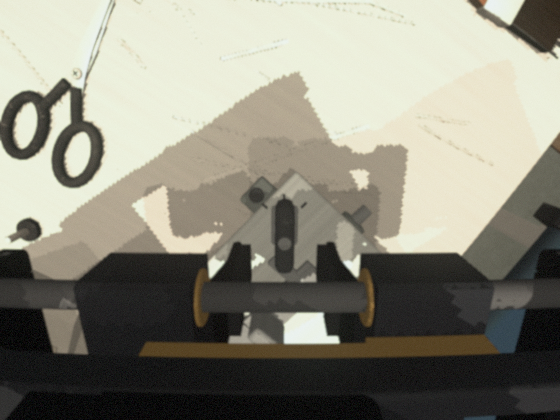

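>>> {"fn": "apply_moves", "kwargs": {"plan": [{"gripper": 155, "travel": [0, 0, 0.6], "spin": 0}, {"gripper": 155, "travel": [0, 0, 0.6], "spin": 0}, {"gripper": 255, "travel": [0, 0, 0], "spin": 0}, {"gripper": 255, "travel": [0, 0, 0], "spin": 0}, {"gripper": 255, "travel": [0, 0, 0], "spin": 0}, {"gripper": 255, "travel": [0, 0, 0], "spin": 0}, {"gripper": 255, "travel": [0, 0, 0], "spin": 0.05}, {"gripper": 255, "travel": [0, 0, 0], "spin": 0.05}, {"gripper": 255, "travel": [0, 0, 0], "spin": 0.05}, {"gripper": 255, "travel": [0, 0, 0], "spin": 0.05}]}}

```text
time: 18.35
eef_pos: [520.6, -166.9, 51.8]
ee_rot: [-2.144, 2.296, 0.0]
wrist_force: [-2.6, 1.8, 3.6]
grip_width: 11.8
```

>>> {"fn": "apply_moves", "kwargs": {"plan": [{"gripper": 255, "travel": [0, 0, 0], "spin": 0.05}, {"gripper": 255, "travel": [0, 0, 0], "spin": 0}, {"gripper": 255, "travel": [0, 0, 0], "spin": 0}]}}

```text
time: 18.73
eef_pos: [520.6, -167.1, 51.7]
ee_rot: [1.969, -2.448, 0.0]
wrist_force: [-3.9, 1.9, 6.0]
grip_width: 11.8
```

```bash
python3 plan.py FL 1.571 50; python3 -c "
from cell import status;print(status.read_state()['ft_torque'])"
```

```text
t=18.73 pos [ 520.6 -167.1   51.7] yaw -1.787 tilt [-1.e-04 -1.e-04 -1.e+00] F [-3.9  1.9  6. ] w 11.8 q [-0.45  0.23  1.87 -0.    1.05  1.33]
  units: x -0.008 y 0.014 z 0.043  spin -0.0062
  after spin: x -0.008 y 0.013
[0.38966104 0.85912039 0.35435253]
```

>>> {"fn": "apply_moves", "kwargs": {"plan": [{"gripper": 155, "travel": [0, 0, 0], "spin": 0}, {"gripper": 155, "travel": [0, 0, 0], "spin": 0}, {"gripper": 155, "travel": [0, 0, 0], "spin": 0}, {"gripper": 155, "travel": [0, 0, -0.6], "spin": 0}, {"gripper": 155, "travel": [0, 0, -0.6], "spin": 0}, {"gripper": 155, "travel": [0, 0, 0], "spin": 0}, {"gripper": 155, "travel": [0, 0, 0], "spin": 0}]}}

```text
time: 19.6
eef_pos: [520.1, -167.0, 97.7]
ee_rot: [1.964, -2.452, -0.001]
wrist_force: [-0.4, 0.3, -0.9]
grip_width: 34.2
```

```bash
python3 plan.py NR 0.80 98; python3 look.py 10
```

```text
t=19.60 pos [ 520.1 -167.    97.7] yaw -1.791 tilt [-8.e-04  4.e-04 -1.e+00] F [-0.4  0.3 -0.9] w 34.2 q [-0.46  0.16  1.84  0.    1.14  1.34]
  units: x 2.151 y 2.451 z -0.008  spin -0.2530
  after spin: x -0.243 y 3.252
[ 520.1 -167.    97.7] yaw -1.7910400582381951 [ 1.96363182e+00 -2.45184777e+00 -1.21489022e-03] 34.19511100687131 [-0.46  0.16  1.84  0.    1.14  1.34] 19.6
[[   1.     -0.     -0.     -0.71]
 [   0.      0.96    0.28  -77.62]
 [   0.     -0.28    0.96 -161.08]
 [   0.      0.      0.      1.  ]] {'fx': 336.8421947446134, 'cx': 283.44476876926274, 'cy': 207.41034435173583, 'k1': -0.06790274004444583}
```

View pics/w10.png

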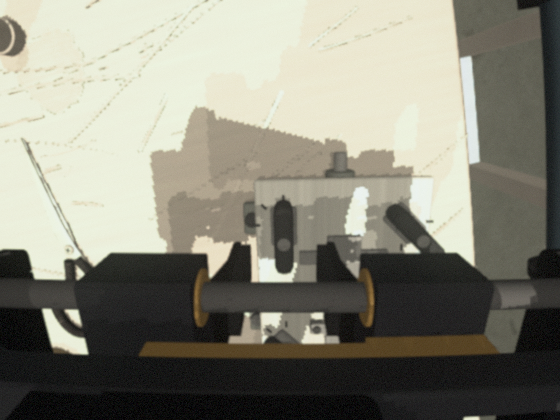

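FL at (284,235) is now lengthwise, square to the box end. NR is next.

>>> {"fn": "apply_moves", "kwargs": {"plan": [{"gripper": 155, "travel": [0.54, 0.61, 0], "spin": 0}, {"gripper": 155, "travel": [0.54, 0.61, 0], "spin": 0}, {"gripper": 155, "travel": [0.54, 0.61, 0], "spin": 0}, {"gripper": 155, "travel": [0.53, 0.62, 0], "spin": 0}, {"gripper": 155, "travel": [0, 0, 0], "spin": -0.051}, {"gripper": 155, "travel": [0, 0, 0], "spin": -0.051}, {"gripper": 155, "travel": [0, 0, 0], "spin": -0.051}, {"gripper": 155, "travel": [0, 0, 0], "spin": -0.05}, {"gripper": 155, "travel": [0, 0, 0], "spin": -0.05}, {"gripper": 155, "travel": [0, 0, 0], "spin": 0}]}}

```text
time: 20.9
eef_pos: [405.5, -229.2, 97.4]
ee_rot: [-2.758, 1.503, 0.003]
wrist_force: [-0.5, 0.1, -0.2]
grip_width: 34.0
```

```bash
python3 plan.py NR 0.80 50; python3 look.py 11
```

```text
t=20.90 pos [ 405.5 -229.2   97.4] yaw -0.998 tilt [-0.0016  0.0013 -1.    ] F [-0.5  0.1 -0.2] w 34.0 q [-0.68 -0.03  2.04  0.    1.13  0.31]
  units: x 0.011 y 0.001 z 1.185  spin -0.0005
  after spin: x 0.011 y 0.001
[ 405.5 -229.2   97.4] yaw 5.285426260997024 [-2.75832957  1.50287173  0.00313078] 34.03722653217724 [-0.68 -0.03  2.04  0.    1.13  0.31] 20.9
[[   1.     -0.      0.      0.38]
 [   0.      0.96    0.28  -77.75]
 [  -0.     -0.28    0.96 -161.08]
 [   0.      0.      0.      1.  ]] {'fx': 336.8421947446134, 'cx': 283.44476876926274, 'cy': 207.41034435173583, 'k1': -0.06790274004444583}
```

View pics/w11.png

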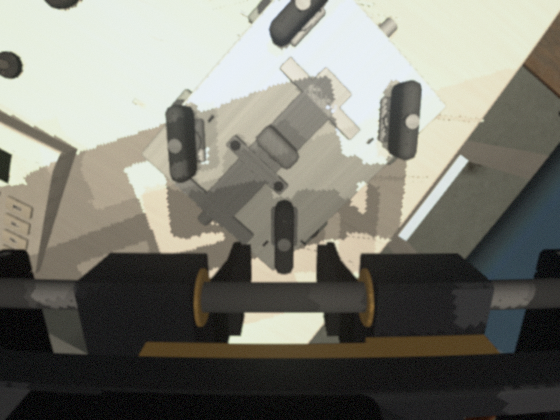

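NR is at (284,235) between the fingers. FL (300,20) is lengthwise, NL (181,143) and FR (403,120) are diagonal.

>>> {"fn": "apply_moves", "kwargs": {"plan": [{"gripper": 155, "travel": [0, 0, 0.6], "spin": 0}, {"gripper": 155, "travel": [0, 0, 0.6], "spin": 0}, {"gripper": 255, "travel": [0, 0, 0], "spin": 0}, {"gripper": 255, "travel": [0, 0, 0], "spin": 0}, {"gripper": 255, "travel": [0, 0, 0], "spin": 0}, {"gripper": 255, "travel": [0, 0, 0], "spin": 0}, {"gripper": 255, "travel": [0, 0, 0], "spin": 0.051}, {"gripper": 255, "travel": [0, 0, 0], "spin": 0.051}, {"gripper": 255, "travel": [0, 0, 0], "spin": 0.051}, {"gripper": 255, "travel": [0, 0, 0], "spin": 0.051}]}}

```text
time: 22.2
eef_pos: [406.2, -229.7, 51.4]
ee_rot: [2.14, -2.3, 0.0]
wrist_force: [-1.9, 1.9, 1.8]
grip_width: 12.2
```

>>> {"fn": "apply_moves", "kwargs": {"plan": [{"gripper": 255, "travel": [0, 0, 0], "spin": 0.049}, {"gripper": 255, "travel": [0, 0, 0], "spin": 0}, {"gripper": 255, "travel": [0, 0, 0], "spin": 0}, {"gripper": 155, "travel": [0, 0, 0], "spin": 0}, {"gripper": 155, "travel": [0, 0, 0], "spin": 0}, {"gripper": 155, "travel": [0, 0, 0], "spin": 0}, {"gripper": 155, "travel": [0, 0, -0.6], "spin": 0}, {"gripper": 155, "travel": [0, 0, -0.6], "spin": 0}, {"gripper": 155, "travel": [0, 0, 0], "spin": 0}, {"gripper": 155, "travel": [0, 0, 0], "spin": 0}]}}

```text
time: 23.45
eef_pos: [405.8, -229.4, 97.8]
ee_rot: [1.964, -2.452, -0.001]
wrist_force: [-0.7, 0.2, 0.5]
grip_width: 33.9
```

```bash
python3 plan.py FR 0.795 98; python3 look.py 12
```

```text
t=23.45 pos [ 405.8 -229.4   97.8] yaw -1.791 tilt [-5.e-04  5.e-04 -1.e+00] F [-0.7  0.2  0.5] w 33.9 q [-0.68 -0.03  2.04  0.    1.13  1.11]
  units: x -0.056 y -2.497 z -0.005  spin -0.2546
  after spin: x 1.752 y -1.780
[ 405.8 -229.4   97.8] yaw -1.7910559625236013 [ 1.96375795e+00 -2.45204523e+00 -1.09660696e-03] 33.885327059452486 [-0.68 -0.03  2.04  0.    1.13  1.11] 23.45
[[   1.     -0.     -0.     -0.71]
 [   0.      0.96    0.28  -77.62]
 [   0.     -0.28    0.96 -161.08]
 [   0.      0.      0.      1.  ]] {'fx': 336.8421947446134, 'cx': 283.44476876926274, 'cy': 207.41034435173583, 'k1': -0.06790274004444583}
```

View pics/w12.png

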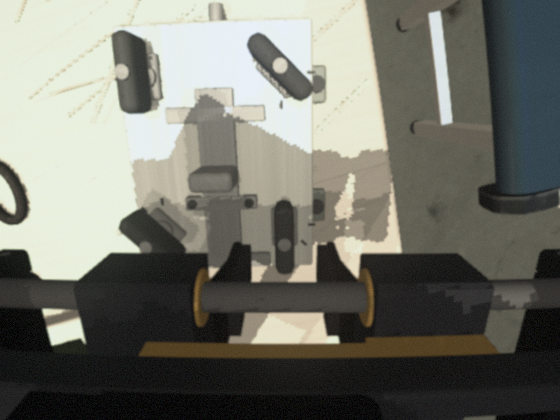

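FL (132,72) and NR (284,235) are lengthwise, FR (280,65) and NL (152,235) still diagonal. FR is next.

>>> {"fn": "apply_moves", "kwargs": {"plan": [{"gripper": 155, "travel": [-0.015, -0.625, 0], "spin": 0}, {"gripper": 155, "travel": [-0.015, -0.625, 0], "spin": 0}, {"gripper": 155, "travel": [-0.015, -0.625, 0], "spin": 0}, {"gripper": 155, "travel": [-0.015, -0.625, 0], "spin": 0}, {"gripper": 155, "travel": [0, 0, 0], "spin": -0.051}, {"gripper": 155, "travel": [0, 0, 0], "spin": -0.051}, {"gripper": 155, "travel": [0, 0, 0], "spin": -0.051}, {"gripper": 155, "travel": [0, 0, 0], "spin": -0.051}, {"gripper": 155, "travel": [0, 0, 0], "spin": -0.051}, {"gripper": 155, "travel": [0, 0, 0], "spin": 0}]}}

```text
time: 24.75
eef_pos: [503.5, -248.7, 97.1]
ee_rot: [-2.763, 1.494, 0.004]
wrist_force: [-0.0, -0.2, -1.0]
grip_width: 34.1
```

```bash
python3 plan.py FR 0.795 50; python3 look.py 13
```

```text
t=24.75 pos [ 503.5 -248.7   97.1] yaw -0.991 tilt [-0.0019  0.0013 -1.    ] F [-0.  -0.2 -1. ] w 34.1 q [-0.6   0.2   1.8   0.    1.15  0.39]
  units: x 0.011 y -0.001 z 1.178  spin -0.0001
  after spin: x 0.011 y -0.001
[ 503.5 -248.7   97.1] yaw 5.291716906029413 [-2.76319055  1.4942683   0.00357315] 34.12825709254098 [-0.6   0.2   1.8   0.    1.15  0.39] 24.75
[[   1.     -0.      0.      0.39]
 [   0.      0.96    0.28  -77.75]
 [  -0.     -0.28    0.96 -161.08]
 [   0.      0.      0.      1.  ]] {'fx': 336.8421947446134, 'cx': 283.44476876926274, 'cy': 207.41034435173583, 'k1': -0.06790274004444583}
```

View pics/w13.png

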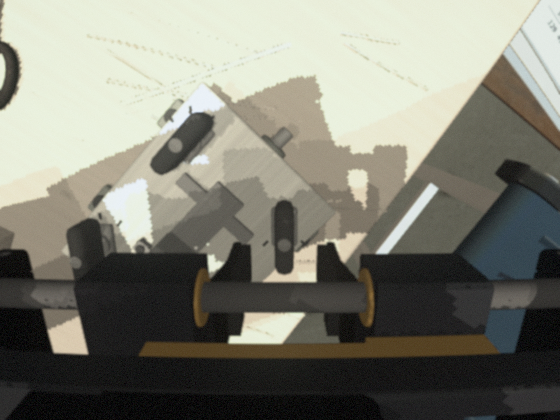

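>>> {"fn": "apply_moves", "kwargs": {"plan": [{"gripper": 155, "travel": [0, 0, 0.6], "spin": 0}, {"gripper": 155, "travel": [0, 0, 0.6], "spin": 0}, {"gripper": 255, "travel": [0, 0, 0], "spin": 0}, {"gripper": 255, "travel": [0, 0, 0], "spin": 0}, {"gripper": 255, "travel": [0, 0, 0], "spin": 0}, {"gripper": 255, "travel": [0, 0, 0], "spin": 0}, {"gripper": 255, "travel": [0, 0, 0], "spin": 0.051}, {"gripper": 255, "travel": [0, 0, 0], "spin": 0.051}, {"gripper": 255, "travel": [0, 0, 0], "spin": 0.051}, {"gripper": 255, "travel": [0, 0, 0], "spin": 0.051}]}}

```text
time: 26.05
eef_pos: [504.5, -249.3, 51.6]
ee_rot: [2.147, -2.293, 0.001]
wrist_force: [-1.9, 1.3, 2.3]
grip_width: 11.7
```

>>> {"fn": "apply_moves", "kwargs": {"plan": [{"gripper": 255, "travel": [0, 0, 0], "spin": 0.051}, {"gripper": 255, "travel": [0, 0, 0], "spin": 0}, {"gripper": 255, "travel": [0, 0, 0], "spin": 0}, {"gripper": 155, "travel": [0, 0, 0], "spin": 0}, {"gripper": 155, "travel": [0, 0, 0], "spin": 0}, {"gripper": 155, "travel": [0, 0, 0], "spin": 0}, {"gripper": 155, "travel": [0, 0, -0.6], "spin": 0}, {"gripper": 155, "travel": [0, 0, -0.6], "spin": 0}, {"gripper": 155, "travel": [0, 0, 0], "spin": 0}, {"gripper": 155, "travel": [0, 0, 0], "spin": 0}]}}

```text
time: 27.3
eef_pos: [503.8, -248.9, 97.6]
ee_rot: [1.964, -2.452, -0.001]
wrist_force: [-0.2, 0.1, -0.7]
grip_width: 33.6
```

```bash
python3 plan.py NL 0.80 98; python3 look.py 14
```

```text
t=27.30 pos [ 503.8 -248.9   97.6] yaw -1.791 tilt [-8.e-04  5.e-04 -1.e+00] F [-0.2  0.1 -0.7] w 33.6 q [-0.6   0.2   1.8   0.    1.14  1.19]
  units: x -2.036 y 2.551 z -0.009  spin -0.2530
  after spin: x -3.247 y 0.334
[ 503.8 -248.9   97.6] yaw -1.7909932054058553 [ 1.96374082e+00 -2.45186615e+00 -1.37950509e-03] 33.61769628407553 [-0.6   0.2   1.8   0.    1.14  1.19] 27.3
[[   1.     -0.     -0.     -0.71]
 [   0.      0.96    0.28  -77.62]
 [   0.     -0.28    0.96 -161.08]
 [   0.      0.      0.      1.  ]] {'fx': 336.8421947446134, 'cx': 283.44476876926274, 'cy': 207.41034435173583, 'k1': -0.06790274004444583}
```

View pics/w14.png

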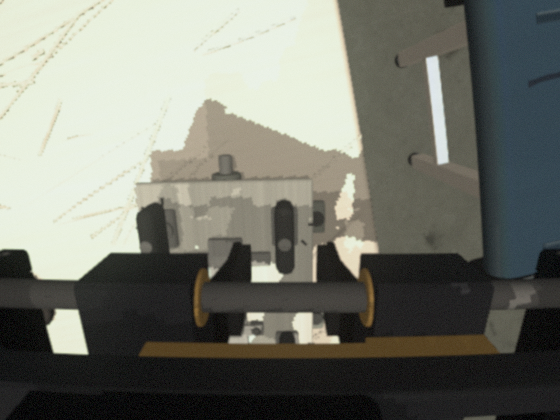

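>>> {"fn": "apply_moves", "kwargs": {"plan": [{"gripper": 155, "travel": [-0.51, 0.638, 0], "spin": 0}, {"gripper": 155, "travel": [-0.51, 0.638, 0], "spin": 0}, {"gripper": 155, "travel": [-0.51, 0.638, 0], "spin": 0}, {"gripper": 155, "travel": [-0.51, 0.638, 0], "spin": 0}, {"gripper": 155, "travel": [0, 0, 0], "spin": -0.051}, {"gripper": 155, "travel": [0, 0, 0], "spin": -0.051}, {"gripper": 155, "travel": [0, 0, 0], "spin": -0.051}, {"gripper": 155, "travel": [0, 0, 0], "spin": -0.05}, {"gripper": 155, "travel": [0, 0, 0], "spin": -0.05}, {"gripper": 160, "travel": [0, 0, 0], "spin": 0}]}}

```text
time: 28.6
eef_pos: [421.7, -146.8, 97.4]
ee_rot: [-2.759, 1.503, 0.003]
wrist_force: [-0.3, -0.1, -0.8]
grip_width: 33.2
```

```bash
python3 plan.py NL 0.80 50; python3 look.py 15
```

```text
t=28.60 pos [ 421.7 -146.8   97.4] yaw -0.998 tilt [-0.0017  0.001  -1.    ] F [-0.3 -0.1 -0.8] w 33.2 q [-0.51 -0.08  2.09  0.    1.13  0.49]
  units: x 0.011 y -0.002 z 1.186  spin -0.0005
  after spin: x 0.011 y -0.002
[ 421.7 -146.8   97.4] yaw 5.285408256269784 [-2.75861449  1.50305918  0.00317011] 33.21440981261875 [-0.51 -0.08  2.09  0.    1.13  0.49] 28.6
[[   1.     -0.      0.      0.38]
 [   0.      0.96    0.28  -77.76]
 [  -0.     -0.28    0.96 -161.08]
 [   0.      0.      0.      1.  ]] {'fx': 336.8421947446134, 'cx': 283.44476876926274, 'cy': 207.41034435173583, 'k1': -0.06790274004444583}
```

View pics/w15.png

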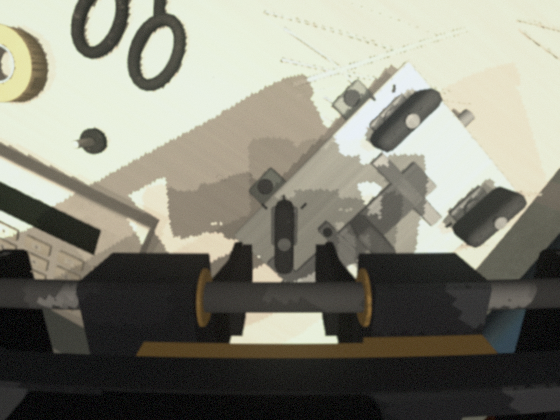

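NL is at (284,235) between the fingers. FL (405,120) and FR (488,217) are both lengthwise.

>>> {"fn": "apply_moves", "kwargs": {"plan": [{"gripper": 160, "travel": [0, 0, 0.6], "spin": 0}, {"gripper": 160, "travel": [0, 0, 0.6], "spin": 0}, {"gripper": 255, "travel": [0, 0, 0], "spin": 0}, {"gripper": 255, "travel": [0, 0, 0], "spin": 0}, {"gripper": 255, "travel": [0, 0, 0], "spin": 0}, {"gripper": 255, "travel": [0, 0, 0], "spin": 0}, {"gripper": 255, "travel": [0, 0, 0], "spin": 0.051}, {"gripper": 255, "travel": [0, 0, 0], "spin": 0.051}, {"gripper": 255, "travel": [0, 0, 0], "spin": 0.051}, {"gripper": 255, "travel": [0, 0, 0], "spin": 0.051}]}}

```text
time: 29.9
eef_pos: [422.7, -147.3, 51.4]
ee_rot: [-2.14, 2.3, -0.001]
wrist_force: [-2.7, 1.0, 2.8]
grip_width: 11.7
```

>>> {"fn": "apply_moves", "kwargs": {"plan": [{"gripper": 255, "travel": [0, 0, 0], "spin": 0.05}, {"gripper": 255, "travel": [0, 0, 0], "spin": 0}, {"gripper": 255, "travel": [0, 0, 0], "spin": 0}, {"gripper": 155, "travel": [0, 0, 0], "spin": 0}, {"gripper": 155, "travel": [0, 0, 0], "spin": 0}, {"gripper": 155, "travel": [0, 0, 0], "spin": 0}, {"gripper": 155, "travel": [0, 0, -0.6], "spin": 0}, {"gripper": 155, "travel": [0, 0, -0.6], "spin": 0}, {"gripper": 155, "travel": [0, 0, 0], "spin": 0}, {"gripper": 155, "travel": [0, 0, 0], "spin": 0}]}}

```text
time: 31.15
eef_pos: [422.1, -147.1, 97.8]
ee_rot: [1.96, -2.455, -0.001]
wrist_force: [-0.3, 0.3, -0.6]
grip_width: 33.9
```

```bash
python3 plan.py "(0,-50)" 1.571 100; python3 look.py 16
```

```text
t=31.15 pos [ 422.1 -147.1   97.8] yaw -1.794 tilt [-6.e-04  3.e-04 -1.e+00] F [-0.3  0.3 -0.6] w 33.9 q [-0.51 -0.08  2.09 -0.    1.13  1.28]
  units: x 1.052 y -0.028 z -0.055  spin -0.0086
  after spin: x 1.053 y 0.000
[ 422.1 -147.1   97.8] yaw -1.7941398579533554 [ 1.95986748e+00 -2.45493602e+00 -1.04007571e-03] 33.93613358323852 [-0.51 -0.08  2.09 -0.    1.13  1.28] 31.15
[[   1.     -0.     -0.     -0.72]
 [   0.      0.96    0.28  -77.61]
 [   0.     -0.28    0.96 -161.08]
 [   0.      0.      0.      1.  ]] {'fx': 336.8421947446134, 'cx': 283.44476876926274, 'cy': 207.41034435173583, 'k1': -0.06790274004444583}
```

View pics/w16.png

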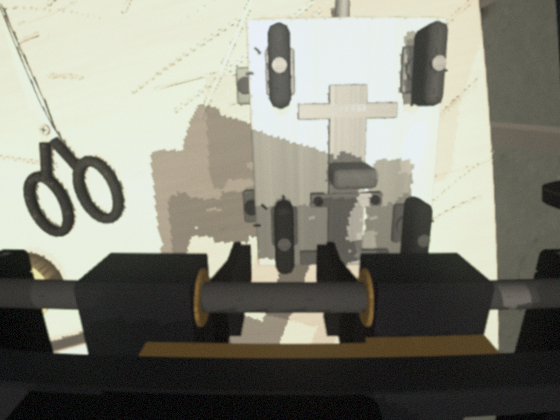

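All four wings are lengthwise: FL (279,65), FR (430,62), NL (284,235) and NR (415,228). The locking-bar handle is at (353,177).

```bash
python3 plan.py "(0,-12)" 0 98
```

```text
t=31.20 pos [ 421.8 -146.9   97.4] yaw -1.794 tilt [-1.4e-03  8.0e-04 -1.0e+00] F [ 0.5  0.4 -0.8] w 33.8 q [-0.51 -0.08  2.09  0.    1.13  1.28]
  units: x 1.029 y -0.986 z -0.014  spin -0.5087
  after spin: x 0.958 y 1.056
```

>>> {"fn": "apply_moves", "kwargs": {"plan": [{"gripper": 155, "travel": [0.51, -0.49, 0], "spin": 0}, {"gripper": 155, "travel": [0.51, -0.49, 0], "spin": 0}, {"gripper": 155, "travel": [0, 0, 0], "spin": -0.058}, {"gripper": 155, "travel": [0, 0, 0], "spin": -0.058}, {"gripper": 155, "travel": [0, 0, 0], "spin": -0.058}, {"gripper": 155, "travel": [0, 0, 0], "spin": -0.058}, {"gripper": 155, "travel": [0, 0, 0], "spin": -0.058}, {"gripper": 155, "travel": [0, 0, 0], "spin": -0.058}, {"gripper": 155, "travel": [0, 0, 0], "spin": -0.058}, {"gripper": 155, "travel": [0, 0, 0], "spin": -0.058}]}}

```text
time: 32.45
eef_pos: [450.8, -195.2, 97.1]
ee_rot: [-3.098, 0.517, 0.003]
wrist_force: [-0.2, -0.0, 0.2]
grip_width: 34.1
```

>>> {"fn": "apply_moves", "kwargs": {"plan": [{"gripper": 155, "travel": [0, 0, 0], "spin": -0.045}, {"gripper": 155, "travel": [0, 0, 0], "spin": 0}, {"gripper": 155, "travel": [0, 0, 0], "spin": 0}]}}

```text
time: 32.83
eef_pos: [451.2, -195.5, 97.8]
ee_rot: [-3.126, 0.31, 0.002]
wrist_force: [-0.2, -0.9, -0.8]
grip_width: 34.1
```

```bash
python3 plan.py "(0,-12)" 0 52; python3 look.py 17
```

```text
t=32.83 pos [ 451.2 -195.5   97.8] yaw -0.198 tilt [-1.e-03  6.e-04 -1.e+00] F [-0.2 -0.9 -0.8] w 34.1 q [-0.57  0.03  1.98 -0.    1.13 -0.37]
  units: x -0.001 y 0.007 z 1.146  spin -0.0006
  after spin: x -0.001 y 0.007
[ 451.2 -195.5   97.8] yaw 6.085194523625416 [-3.12567145e+00  3.10441852e-01  1.70977713e-03] 34.09359536540295 [-0.57  0.03  1.98 -0.    1.13 -0.37] 32.825
[[   1.     -0.      0.      1.25]
 [   0.      0.96    0.28  -77.06]
 [  -0.     -0.28    0.96 -161.08]
 [   0.      0.      0.      1.  ]] {'fx': 336.8421947446134, 'cx': 283.44476876926274, 'cy': 207.41034435173583, 'k1': -0.06790274004444583}
```

View pics/w17.png

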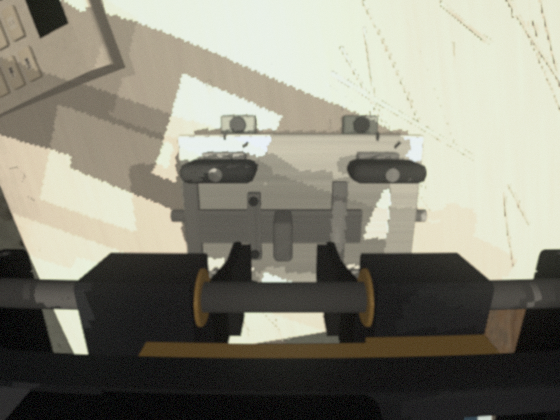

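The handle is centred between the fingers at (284,240). I grip it, then slide it along tool +x, which is box +y.

>>> {"fn": "apply_moves", "kwargs": {"plan": [{"gripper": 155, "travel": [0, 0, 0.55], "spin": 0}, {"gripper": 155, "travel": [0, 0, 0.55], "spin": 0}, {"gripper": 255, "travel": [0, 0, 0], "spin": 0}, {"gripper": 255, "travel": [0, 0, 0], "spin": 0}, {"gripper": 255, "travel": [0, 0, 0], "spin": 0}, {"gripper": 255, "travel": [0, 0, 0], "spin": 0}]}}

```text
time: 33.62
eef_pos: [452.1, -196.1, 55.5]
ee_rot: [3.126, -0.306, 0.002]
wrist_force: [-1.2, 0.5, 2.9]
grip_width: 11.5
```

>>> {"fn": "apply_moves", "kwargs": {"plan": [{"gripper": 255, "travel": [0.15, 0, 0], "spin": 0}, {"gripper": 255, "travel": [0.15, 0, 0], "spin": 0}, {"gripper": 255, "travel": [0.15, 0, 0], "spin": 0}, {"gripper": 255, "travel": [0.15, 0, 0], "spin": 0}, {"gripper": 255, "travel": [0, 0, 0], "spin": 0}, {"gripper": 255, "travel": [0, 0, 0], "spin": 0}]}}

```text
time: 34.38
eef_pos: [474.2, -200.5, 55.5]
ee_rot: [3.127, -0.306, -0.005]
wrist_force: [-9.3, 1.0, 13.5]
grip_width: 12.0
```

```bash
python3 plan.py "(0,12)" 0 54
```

```text
t=34.38 pos [ 474.2 -200.5   55.5] yaw -0.195 tilt [-3.1e-03  2.0e-04 -1.0e+00] F [-9.3  1.  13.5] w 12.0 q [-0.55  0.15  1.94 -0.    1.05 -0.36]
  units: x 0.012 y -0.004 z 0.036  spin 0.0004
  after spin: x 0.012 y -0.004
```

>>> {"fn": "apply_moves", "kwargs": {"plan": [{"gripper": 255, "travel": [0.04, 0, 0], "spin": 0}, {"gripper": 255, "travel": [0, 0, 0], "spin": 0}]}}

```text
time: 34.62
eef_pos: [474.3, -200.5, 55.4]
ee_rot: [-3.126, 0.305, 0.01]
wrist_force: [-16.1, 2.1, 18.8]
grip_width: 11.6
```

```bash
python3 plan.py "(0,12)" 0 54
```

```text
t=34.62 pos [ 474.3 -200.5   55.4] yaw -0.195 tilt [-0.0065  0.0011 -1.    ] F [-16.1   2.1  18.8] w 11.6 q [-0.55  0.15  1.94 -0.    1.05 -0.36]
  units: x 0.010 y -0.004 z 0.036  spin 0.0005
  after spin: x 0.010 y -0.004
```

>>> {"fn": "apply_moves", "kwargs": {"plan": [{"gripper": 155, "travel": [0, 0, 0], "spin": 0}, {"gripper": 155, "travel": [0, 0, 0], "spin": 0}, {"gripper": 155, "travel": [0, 0, 0], "spin": 0}, {"gripper": 155, "travel": [0, 0, -0.6], "spin": 0}, {"gripper": 155, "travel": [0, 0, -0.6], "spin": 0}, {"gripper": 155, "travel": [-0.8, -0.6, -0.2], "spin": 0}, {"gripper": 155, "travel": [-0.8, -0.6, -0.2], "spin": 0}, {"gripper": 155, "travel": [-0.8, -0.6, -0.2], "spin": 0}, {"gripper": 155, "travel": [0, 0, 0], "spin": 0}, {"gripper": 155, "travel": [0, 0, 0], "spin": 0}]}}

```text
time: 35.88
eef_pos: [397.4, -111.9, 127.0]
ee_rot: [3.126, -0.306, 0.003]
wrist_force: [0.7, 0.3, -0.2]
grip_width: 34.1
```

```bash
python3 look.py 18; python3 -c "
from cell import eyes;import cv2,pickle
d=eyes.snapshot('top');pickle.dump(d,open('top18.pkl','wb'));cv2.imwrite('pics/top18.png',d['img'][:,:,::-1])
d=eyes.snapshot('side');pickle.dump(d,open('side18.pkl','wb'));cv2.imwrite('pics/side18.png',d['img'][:,:,::-1])"
```

```text
[ 397.4 -111.9  127. ] yaw -0.19494563617143265 [ 3.12589943e+00 -3.05658857e-01  2.65424123e-03] 34.126043638781255 [-0.47 -0.22  2.15 -0.    1.21 -0.27] 35.875
[[   1.     -0.      0.      1.25]
 [   0.      0.96    0.28  -77.06]
 [  -0.     -0.28    0.96 -161.08]
 [   0.      0.      0.      1.  ]] {'fx': 336.8421947446134, 'cx': 283.44476876926274, 'cy': 207.41034435173583, 'k1': -0.06790274004444583}
```

View pics/w18.png

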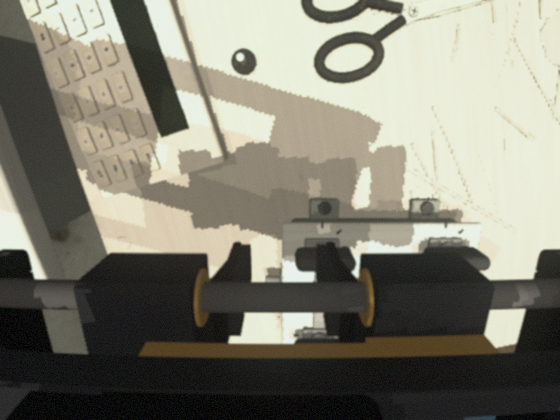

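View pics/top18.png

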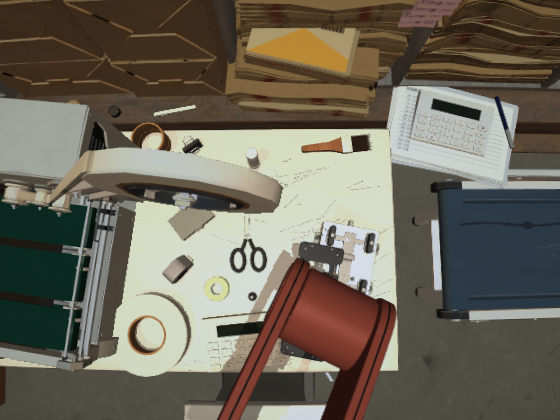

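View pics/side18.png

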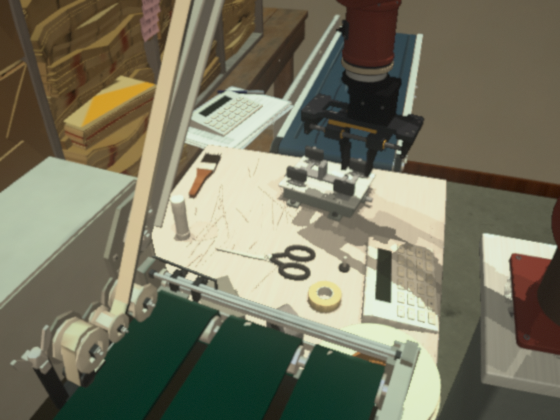

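Run:
```python
from plan import *
d=pickle.load(open("top18.pkl","rb"))
im=d["img"][:,:,::-1]
x0,y0=295,205;c=cv2.resize(im[y0:y0+100,x0:x0+100],None,fx=5.4,fy=5.4,interpolation=cv2.INTER_CUBIC)
P=np.array([[0,12],[0,-12]])@RB.T+T0
for p,col in zip(proj(d,np.c_[P,[72,72]]),((0,0,255),(0,255,0))): cv2.circle(c,tuple(int(v) for v in (p+.5-[x0,y0])*5.4),4,col,-1)
cv2.imwrite("pics/top18c.png",c)
```

```text
(no output)
```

View pics/top18c.png

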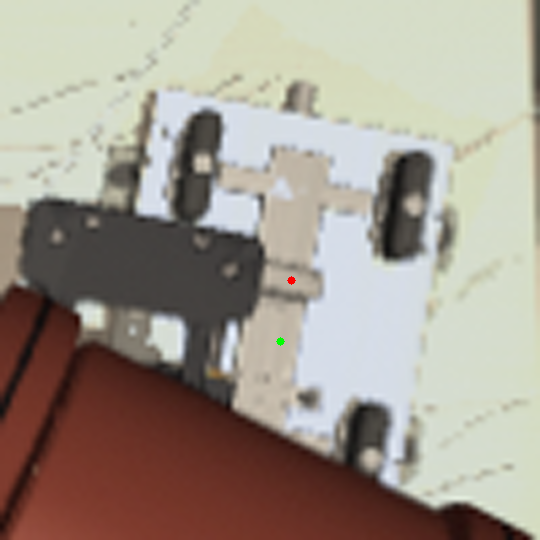

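```bash
python3 -c "
from cell import status,ctrl
s=status.read_state();print(s['time'],s['wrist_force'],abs(s['qd']).max());print(ctrl.close_job())"
```

```text
36.025 [ 0.09365229 -0.5416409  -0.11517751] 0.0036228905006470895
the job is handed in; nothing more can be done
None
```

I closed the cover in crisscross order and handed the job in at 36.0 s of the allowed 72 s. No verdict was reported.

- **Halfway:** I turned far left and near right to about 0.8 rad, then far right and near left. I checked each wing in the wrist camera.
- **Tight:** I turned far left and near right to their stops, then far right and near left.
- **Locking bar:** I gripped the handle and slid it about 23 mm by the measured tool position. A further 1.6 mm of push moved nothing while the force rose to about 16 N, so the bar was at its stop. In the final top view the handle sits on its predicted home point.

**Last checks:**
- **Wings:** All four are lengthwise. Far left, far right and near right show in the final top view. The arm hid near left there, but the wrist camera shows it lengthwise.
- **Bystanders:** I compared them with the start pictures only by eye, and none appears to have moved.
- **Robot:** The gripper is clear of everything at 127 mm height, with wrist force below 1 N.

No check failed or disagreed.

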